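Wipe the sloping carving board and load the next stone

ROBOT

A 6-joint arm with a two-finger parallel gripper is mounted at the origin on a cart in front of the work surface, level with it; the furniture and walls round the work are solid. World frame = base frame: x ahead of the robot, y to its left, z up, the work surface at z = 0. Lengths are in m, angles in rad, forces in N, time in s.
With the tool pointing down it reaches from about 0.4 to 0.825 m from the base axis. Payload 7 kg.
Tool frame: the origin (TCP) lies on the centre line of the jaws, within the pads' length; the fingertips stand 25 mm ahead of it and the grasp point (between the pads) lies 6 mm ahead of it; z points along the fingers, y is the line along which they close (so a half turn about z gives the same grasp; the last joint's range is limited). The gripper opens to 88 mm and grips with 3 to 60 N. Pads are 19 mm wide; open, the fingers measure 130 mm over their backs; the gripper's body (78 mm by 193 mm) begins 47 mm behind the grasp point.
Start: joints at [1.614, 0.359, 0.012, 0, -1.224, -0.288], TCP at [0.164, 0.655, 0.252] pointing down, gripper open.
Joint ranges: [-3.07, 3.07], [-1.43, 2.12], [-1.02, 1.25], [-3.03, 1.67], [-3.05, -0], [-3.03, 3.03]. Speed limits (rad/s): [2.39, 2.39, 3.01, 3.14, 3.14, 3.14].

INTERFACE

Orientations are given as [roll, pitch, yaw] about the fixed x, y, z axes, in that order (R = Rz(yaw) Ry(pitch) Rx(roll)).
In Python, from station import readout, vision, arm gives the robot as it stands. The module is installed in compiled form; this text tells all that it offers.
- The arm moves only by the tool carry_out, never from a script. Its argument "commands" is a list of rows, each an object with "dp": the shift along the tool's x, y, z in m, a list of three; "rotation": the turn, a rotation vector about the tool's x, y, z in degrees, a list of three. In form: [{"dp": [dx, dy, dz], "rotation": [wx, wy, wz]}, ...]. A call has 1 to 8 rows; each row shifts and turns the commanded pose from where the row before left it, along the tool's axes as they then stand; what a row does not reach is not made up. A row lasts 1/8 s, in which the tool goes at most 62.5 mm and 10.7 degrees, less where a joint would pass 70% of its speed; a pose out of reach is approached as far as the arm can. A call with a gripper value outside its range is refused whole. "grip" is the finger opening in m, from 0 to 0.0876, set as the call begins (left out, the last holds). The fingers move at their own pace and stop on an object; "force" is the grip in N (left out, the last holds). Time passes only in rows, so rows that do not move let the fingers close. It gives the time, the measured TCP pose, the force, the opening and the grip force at its end, in the units of the state.
- readout.get_state(): the state, without advancing time (a new reading comes with each control period).
- vision.grab_frame(name): name is "scene" or "side" or "wrist"; returns (picture, depth): 384x512x3 uint8, red, green, blue; 384x512 float32, m along the optical axis (not along the pixel's ray), 0 where there is no reading.
- vision.calibration(name): a dict with "fovy" (degrees; the focal length in pixels is half the picture's height over the tangent of half this angle, whatever the lens; pixels are square), "cx", "cy" (the principal point, pixels), "origin" and "attitude" of the camera in the world; the wrist camera has in their place "mount" (4x4, takes a point from camera to tool coordinates, whose origin is the TCP and whose axes are the flange's). Camera axes: x right, y down, z forward; pixel columns grow to the right and rows downward; lengths in m; the calibration is good to about 2 mm. A picture is of the moment at which its call begins: read the wrist's pose just before it. calibration takes no time and is no camera call.
- arm.job_done(): hands the job in; it is judged then, once.
Trained networks look in the newest picture that a camera, given by its name, has taken for a name from the list of things; names that differ only in an ending like _2 or _b are one class to them, and where a whole thing is asked for, a point or a joint stands for the part that bears it (a point fixed in the world has none). Each returns a list of dicts, best first, with "score" (0 to 1); they miss things now and then, are a little off and sometimes report something else, mostly with a low value. They report only what shows in the picture. A call takes as long as a camera call. They do not tell look-alikes from the thing itself.
- vision.trace(label, camera): "pixels" (384x512 bool, what is visible of it) and "position" ([row, column] in pixels, amid what is visible of it).
The state is a dict: "t": time; "q": joint angles; "qd": joint speeds; "joint_efforts": joint torques, N m; "eef_pos": TCP position; "ee_rot": TCP orientation; "force": force on the tool from outside, world axes, zero at the start; "moment": the same for the moment, N m; "width": finger opening in m; "gripper_force": force on a finger pad.
Only numpy, scipy, OpenCV 4.12 (cv2) and the standard library are available. Lean on these libraries where they do the work, as an engineer would, in place of code of your own. Each camera call takes 0.05 s, during which the arm holds its last target. There are 200 camera calls.

TASK

Take the cork sanding block and, holding it flat on the sloping carving board, wipe all three loose stone chips off the end of the board into the steel tray, without picking the chips up, and keep hold of the block until the last chip has dropped. Put the block back flat on its small plywood rest, then take the smaller of the two rough stones and lay it on the cleaned board right way up as it stood, its long side running up the slope and its lower end against the low lip. Leave the larger stone and the green tin case where they are.

Things in the scene. Friction and masses are not known exactly. Their poses are not given: they have to be found in the camera images.
- board: Rough plywood board sloping 30 degrees on a fixed stand, low side to the robot. Origin: middle of the face, 92 mm above the bench; x up the slope, y along its 260 mm length (both ends open, at y = +-130), z square out of the face. A lip along the low side and a rail along the high side, 12 wide, 14 high, have inner faces at x = -60 and +60.
- tray: Open steel tray 210 (x) x 170 (y) mm, fixed; walls 36 high, 3 thick. It stands at one end of the board (left or right, varies), near wall tucked some 15 mm under the board end. Origin: centre of its underside, about 200 mm from the board middle; x, y parallel to the level board directions.
- block: Brown cork sanding block 58 (x) x 100 (y) x 28 (z) mm, 70 g, lying flat on the rest. Origin: centre of its underside (the solid face is 2 mm above it). Grip it across the 58 mm, high up, so that the fingertips pass over the chips.
- rest: Plywood rest for the block: pad 100 (x) x 150 (y) x 6 mm, fixed on the bench. Origin: centre of its underside. Rest, small stone and large stone stand in a row in front of the board, in any order.
- stone: The smaller rough white stone, 49 (x) x 64 (y) x 38 (z) mm, about 240 g (varies by 30 %), standing on the bench in the row in front of the board. Origin: centre of its underside; its long side runs along its y. It is faceted, widest (45 mm across x) 15 mm above its underside and narrower above and below: reach low and close the pads across x on that girth.
- big_stone: The larger rough white stone, 58 x 85 x 41 mm, in the same row; must stay where it is. Origin: centre of its underside.
- case: Closed green tin case 91 (x) x 200 (y) x 31 mm on the bench at the board's end opposite the tray; must stay where it is. Origin: centre of its underside.
- chip_a: Loose white stone chip, 28 x 40 x 8 mm, 15 g, lying on the board's face between lip and rail, held by friction only. Origin: centre of its underside.
- chip_b: Loose white stone chip, 18 x 27 x 9 mm, 15 g, lying on the board's face between lip and rail, held by friction only. Origin: centre of its underside.
- chip_c: Loose white stone chip, 28 x 40 x 8 mm, 15 g, lying on the board's face between lip and rail, held by friction only. Origin: centre of its underside.
Not all that is in view belongs to the job. Leave any yellow look-alike of the block alone.

How it is judged:
On the way, in this order (a step that is already met when the one before it is completed fails the run):
1. the block is held flat on the board (within 9 degrees) while all three chips still lie on it (angle between the z axis of block and the z axis of board, either way round below 0.16 rad and z of block in the frame of board between -0.008 and 0.008 m and x of block in the frame of board between -0.05 and 0.05 m and y of block in the frame of board between -0.13 and 0.13 m and horizontal distance between block and tray above 0.15 m and y of chip_a in the frame of board between -0.13 and 0.13 m and x of chip_a in the frame of board between -0.062 and 0.062 m and z of each of chip_a, chip_b, chip_c in the frame of board above -0.01 m and y of chip_b in the frame of board between -0.13 and 0.13 m and x of chip_b in the frame of board between -0.062 and 0.062 m and y of chip_c in the frame of board between -0.13 and 0.13 m and x of chip_c in the frame of board between -0.062 and 0.062 m and contact force between the fingers and block above 0.3 N), for 0.1 s.
2. the block, still held flat on the board, has come to the tray end (its centre within 130 mm of the tray's, seen from above) (angle between the z axis of block and the z axis of board, either way round below 0.16 rad and z of block in the frame of board between -0.008 and 0.008 m and x of block in the frame of board between -0.05 and 0.05 m and horizontal distance between block and tray below 0.13 m and contact force between the fingers and block above 0.3 N), for 0.05 s.
3. all three chips are in the tray, with the block still in the fingers and the stone not yet on the board (x of chip_a in the frame of tray between -0.104 and 0.104 m and y of chip_a in the frame of tray between -0.084 and 0.084 m and z of each of chip_a, chip_b, chip_c in the frame of tray below 0.036 m and x of chip_b in the frame of tray between -0.104 and 0.104 m and y of chip_b in the frame of tray between -0.084 and 0.084 m and x of chip_c in the frame of tray between -0.104 and 0.104 m and y of chip_c in the frame of tray between -0.084 and 0.084 m and contact force between the fingers and block above 0.3 N and distance of stone from where it was at the start of the episode below 0.02 m), for 0.1 s.
4. the block lies flat on its rest, let go, before the stone is taken (x of block in the frame of rest between -0.045 and 0.045 m and y of block in the frame of rest between -0.06 and 0.06 m and z of block in the frame of rest between -0.014 and 0.014 m and angle between block's own z axis and vertical below 0.1 rad and contact force between the fingers and block below 0.1 N and distance of stone from where it was at the start of the episode below 0.02 m), for 0.2 s.
At the end, for the whole second after the job is handed in: Chips all in the tray. Block flat on its rest, its centre over the pad. Small stone released on the board on its underside (within 12 deg), long side within 20 deg of up the slope, centre 10 to 46 mm from the low lip (32 when touching), within 100 mm of mid-length. All at rest (x of chip_a in the frame of tray between -0.104 and 0.104 m and y of chip_a in the frame of tray between -0.084 and 0.084 m and z of each of chip_a, chip_b, chip_c in the frame of tray below 0.036 m and x of chip_b in the frame of tray between -0.104 and 0.104 m and y of chip_b in the frame of tray between -0.084 and 0.084 m and x of chip_c in the frame of tray between -0.104 and 0.104 m and y of chip_c in the frame of tray between -0.084 and 0.084 m and x of block in the frame of rest between -0.045 and 0.045 m and y of block in the frame of rest between -0.06 and 0.06 m and z of block in the frame of rest between -0.014 and 0.014 m and angle between block's own z axis and vertical below 0.1 rad and angle between the z axis of stone and the z axis of board, either way round below 0.22 rad and angle between the y axis of stone and the x axis of board, either way round below 0.35 rad and x of stone in the frame of board between -0.05 and -0.014 m and y of stone in the frame of board between -0.1 and 0.1 m and z of stone in the frame of board between -0.012 and 0.012 m and linear speed of each of block, stone below 0.02 m/s and contact force between the fingers and stone below 0.05 N and contact force between the fingers and block below 0.05 N).
It fails at once if a chip is lifted more than 55 mm off the board's face (z of any of chip_a, chip_b, chip_c in the frame of board above 0.055 m).
It fails at once if the larger stone is disturbed (moved over 20 mm) (distance of big_stone from where it was at the start of the episode above 0.02 m).
It fails at once if the tin case is disturbed (moved over 25 mm) (distance of case from where it was at the start of the episode above 0.025 m).
It also fails if it takes over 67 s, if anything falls off the work surface, if the arm or the gripper's body presses on something with over 40 N, if the wrist force passes 120 N, or if a joint passes its speed limit or range.

## Working session

There is one attempt and no reset: what is moved stays moved. The work goes in short steps, Python scripts to look and compute and a tool call to move; the robot and the scene stay as the last step left them, time stands still between calls to the robot, and variables do not carry over. Pictures are saved under pics/ and viewed, at most 10 in all, crops included, and the job is handed in when it is done.

Besides the shell and the picture viewer there is one more tool, called as name([rows], argument=value, ...), one row to a line, values as JSON. carry_out: Moves the arm, as the interface text tells. Its arguments: {"type":"object","properties":{"commands":{"type":"array"},"grip":{"type":"number"},"force":{"type":"number"}},"required":["commands"]}

```bash
mkdir -p pics; cat > h.py <<'E'
import numpy as np, cv2
from scipy.spatial.transform import Rotation as R
from station import readout, vision, arm
def campose(n,st=None):
    c=vision.calibration(n)
    if n=="wrist":
        st=st or readout.get_state()
        T=np.eye(4);T[:3,:3]=R.from_euler('xyz',st['ee_rot']).as_matrix();T[:3,3]=st['eef_pos']
        return c,T@np.array(c['mount'])
    T=np.eye(4);a=np.array(c['attitude'])
    T[:3,:3]=a if a.shape==(3,3) else R.from_euler('xyz',a).as_matrix()
    T[:3,3]=c['origin'];return c,T
def cloud(n,depth,T,c):
    f=192/np.tan(np.radians(c['fovy'])/2)
    v,u=np.mgrid[0:384,0:512]
    P=np.stack([(u-c['cx'])/f*depth,(v-c['cy'])/f*depth,depth],-1)
    W=P@T[:3,:3].T+T[:3,3];W[depth<=0]=np.nan
    return W
def grab(n):
    c,T=campose(n);im,d=vision.grab_frame(n)
    return im,cloud(n,d,T,c)
def save(im,name): cv2.imwrite('pics/'+name,im[...,::-1])
E
python3 - <<'E'
from h import *
print(readout.get_state())
for n in("scene","side"):
    print(vision.calibration(n))
ims=[]
for n in("scene","side"):
    im,W=grab(n);save(im,n+'0.png');np.save(n+'0.npy',W)
    for l in["board","tray","block","rest","stone","big_stone","case","chip_a"]:
        for r in vision.trace(l,n)[:4]:
            m=r['pixels'];p=W[m];p=p[~np.isnan(p[:,0])]
            if len(p)>5 and r['score']>.2: print(n,l,round(r['score'],2),np.round(r['position']),m.sum(),np.round(np.median(p,0),3),np.round(np.percentile(p,2,0),3),np.round(np.percentile(p,98,0),3))
E
```

```text
{'t': 0.0, 'q': array([ 1.61410846e+00,  3.59366670e-01,  1.10534862e-02, -3.48147738e-04,
       -1.22409453e+00, -2.88056206e-01]), 'qd': array([-0.0018352 , -0.00026486, -0.0008689 ,  0.00015231,  0.00083136,
       -0.00039504]), 'joint_efforts': array([ 3.23603099e-04, -5.82720530e+01,  2.93052185e+01,  6.99720025e+00,
        7.01768513e-03, -1.64316734e-04]), 'eef_pos': array([0.16350167, 0.65443374, 0.25063375]), 'ee_rot': array([ 3.13995468e+00, -1.44023809e-04, -2.44862515e-01]), 'force': array([0.40548509, 0.36250955, 0.23550841]), 'moment': array([-0.0449425 , -0.00072052,  0.01860368]), 'gripper_force': 0.0, 'width': 0.08767084692985126}
{'fovy': 50.68288338333643, 'cx': 255.5674504734283, 'cy': 184.80085208300164, 'origin': array([0.50890565, 0.85979407, 0.62777821]), 'attitude': array([-2.13522765,  0.00921908,  3.13696557])}
{'fovy': 54.02320854726831, 'cx': 261.9977305214102, 'cy': 200.18894769265808, 'origin': array([0.33584577, 0.71481087, 0.71910665]), 'attitude': array([-2.28065435,  0.01049692, -2.9021633 ])}
scene board 0.68 [206. 205.] 4401 [0.624 0.108 0.092]
[... 1549 characters left out ...]
  0.012] [ 0.451 -0.149  0.035]
side stone 0.29 [241. 290.] 965 [0.427 0.057 0.029] [0.379 0.011 0.003] [0.479 0.078 0.032]
side big_stone 0.88 [313. 270.] 754 [0.429 0.284 0.027] [0.397 0.254 0.009] [0.469 0.301 0.039]
side case 0.71 [186. 261.] 1013 [ 0.549 -0.122  0.029] [ 0.496 -0.166  0.001] [ 0.667 -0.075  0.032]
side chip_a 0.56 [229. 211.] 113 [0.607 0.137 0.083] [0.597 0.119 0.076] [0.617 0.152 0.089]
side chip_a 0.54 [185. 306.] 220 [ 0.423 -0.162  0.024] [ 0.398 -0.187  0.008] [ 0.45  -0.149  0.035]
side chip_a 0.52 [212. 203.] 132 [0.646 0.096 0.109] [0.635 0.075 0.1  ] [0.66  0.11  0.114]
side chip_a 0.43 [204. 228.] 46 [0.594 0.034 0.083] [0.585 0.023 0.076] [0.601 0.04  0.089]
```

```bash
python3 - <<'E'
from h import *
im=cv2.imread('pics/scene0.png')[130:340,110:370]
cv2.imwrite('pics/crop0.png',cv2.resize(im,None,fx=2.85,fy=2.85,interpolation=cv2.INTER_CUBIC))
E
```

```text
(no output)
```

View pics/crop0.png

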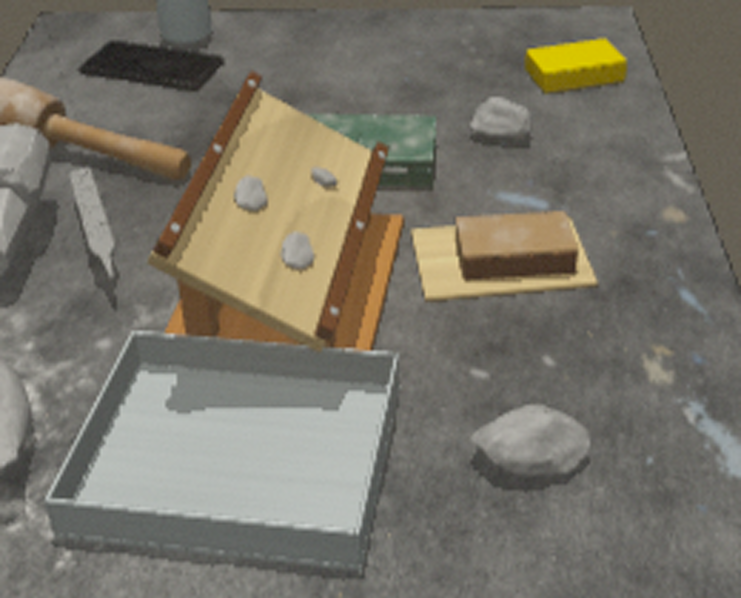

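```bash
cat >> h.py <<'E'
def rect(p2):
    (c,s,a)=cv2.minAreaRect(p2.astype(np.float32)*1000); b=cv2.boxPoints((c,s,a))
    e=[b[1]-b[0],b[2]-b[1]];e.sort(key=np.linalg.norm)
    ya=np.degrees(np.arctan2(e[1][1],e[1][0]))
    return np.round(c,1),np.round(sorted(s),1),round((ya+90)%180-90,1)  # centre, short/long, long-axis angle
def pts(W,m,er=1):
    m=cv2.erode(m.astype(np.uint8),np.ones((3,3)),iterations=er)>0
    p=W[m];return p[~np.isnan(p[:,0])]
E
python3 - <<'E'
from h import *
for n in("scene","side"):
    im,W=grab(n)
    # bench level
    q=W[(W[...,0]>.3)&(W[...,0]<.36)&(W[...,1]>-.05)&(W[...,1]<.35)&(abs(W[...,2])<.015)]
    A=np.c_[q[:,:2],np.ones(len(q))];co=np.linalg.lstsq(A,q[:,2],rcond=None)[0];print(n,'bench',co,np.median(q[:,2]))
    W[...,2]-=W[...,:2]@co[:2]+co[2]
    b=pts(W,vision.trace('board',n)[0]['pixels']);
    for _ in range(8):
        c=b.mean(0);nn=np.linalg.svd(b-c,full_matrices=False)[2][2];nn*=np.sign(nn[2]);d=(b-c)@nn
        b=b[abs(d)<max(.003,.0)] if _ else b[abs(d)<.012]
    print(' normal',nn,'tilt',np.degrees(np.arccos(nn[2])),'az',np.degrees(np.arctan2(-nn[1],-nn[0])),len(b))
    # all points of plane
    d=(W-c)@nn;m=(abs(d)<.004)&(abs(W[...,0]-.62)<.1)&(abs(W[...,1]-.08)<.17)&(W[...,2]>.04)
    m=cv2.morphologyEx(m.astype(np.uint8),cv2.MORPH_OPEN,np.ones((3,3)))
    k,l,s,_=cv2.connectedComponentsWithStats(m);i=1+s[1:,4].argmax();b=W[l==i]
    ux=np.cross(nn,[0,0,1]);ux=np.cross(nn,np.cross([0,0,1],nn));ux/=np.linalg.norm(ux);ux*=np.sign(ux[0]);uy=np.cross(nn,ux)
    p2=(b-c)@np.c_[ux,uy];rc=rect(p2);o=c+ux*rc[0][0]/1e3+uy*rc[0][1]/1e3
    print(' board',rc,'origin',o,'ux',ux,'uy',uy)
    for lab in("chip_a",):
        for r in vision.trace(lab,n)[:5]:
            p=pts(W,r['pixels'],0);h=(p-o)@nn
            print('  chip',round(r['score'],2),rect(((p-o)@np.c_[ux,uy])),np.median(h))
    for lab,lo,hi in(("block",.026,.04),("rest",.002,.010),("stone",.0,.05),("big_stone",0,.05),("case",.025,.04),("tray",.03,.04)):
        for r in vision.trace(lab,n)[:2]:
            p=pts(W,r['pixels'],0);p=p[(p[:,2]>lo)&(p[:,2]<hi)]
            if len(p)>5: print('  ',lab,round(r['score'],2),rect(p[:,:2]),'ztop',np.round(np.percentile(p[:,2],[50,95]),4))
E
```

```text
scene bench [ 0.00150013 -0.00040034  0.0002138 ] 0.0006296181171847604
 normal [-0.49300991  0.07036379  0.86717367] tilt 29.868155845120523 az -8.122562568680538 3050
 board (array([ -1.4, -21.5]), array([123. , 263.1]), np.float32(-89.4)) origin [0.62095046 0.07596952 0.09145652] ux [ 0.85847426 -0.12252391  0.49800585] uy [0.14129108 0.9899681  0.        ]
  chip 0.58 (array([-20.4, -53.6]), array([21. , 28.9]), np.float32(-56.6)) 0.0074699700745338
  chip 0.52 (array([24.1, 18.6]), array([24.4, 35.1]), np.float32(-85.4)) 0.006771271778646906
   block 0.85 (array([ 327.7, -301.7]), array([57.4, 96.8]), np.float32(17.0)) ztop [0.0268 0.0282]
   block 0.72 (array([423.9,  43.3]), array([ 63., 100.]), np.float32(5.4)) ztop [0.0315 0.0332]
   rest 0.97 (array([434.7,  41.3]), array([101.8, 151.7]), np.float32(6.9)) ztop [0.0055 0.0075]
   stone 0.56 (array([ 421.3, -199.1]), array([ 59.2, 101.2]), np.float32(87.1)) ztop [0.0233 0.0353]
   big_stone 0.84 (array([423.9, 277. ]), array([46. , 88.1]), np.float32(20.8)) ztop [0.0277 0.0391]
   case 0.75 (array([ 553.5, -121.7]), array([ 9
[... 797 characters left out ...]
]
   block 0.69 (array([ 334.3, -300.5]), array([56.7, 97.8]), np.float32(16.3)) ztop [0.0268 0.0287]
   rest 0.96 (array([439.7,  42.8]), array([101.2, 148.5]), np.float32(7.1)) ztop [0.0058 0.0081]
   stone 0.61 (array([439.2,  42.7]), array([101.2, 147.6]), np.float32(7.1)) ztop [0.0058 0.0083]
   stone 0.56 (array([ 433.2, -187.9]), array([60.5, 98.9]), np.float32(-67.5)) ztop [0.025  0.0361]
   big_stone 0.89 (array([434.5, 275.3]), array([55. , 83.8]), np.float32(-0.4)) ztop [0.0283 0.0391]
   case 0.85 (array([ 587.6, -122.6]), array([ 88.3, 184.2]), np.float32(-3.8)) ztop [0.0308 0.0331]
   tray 0.9 (array([644.2, 272.3]), array([171.5, 211.5]), np.float32(-7.9)) ztop [0.0344 0.0372]
```

```bash
cat >> h.py <<'E'
import json
def Rt(yaw,tilt=0):  # tool pointing down, tool x along yaw; tilt: tip leans ahead (deg)
    return R.from_euler('z',yaw,degrees=True)*R.from_euler('x',180,degrees=True)*R.from_euler('y',tilt,degrees=True)
B=np.array([.623,.0764,.092]);BY=-8.
BR=(R.from_euler('z',BY,degrees=True)*R.from_euler('y',-30,degrees=True)).as_matrix()
def onb(x,y,z): return B+BR@np.array([x,y,z])
def plan(p,r1,N,st=None):
    st=st or readout.get_state();R0=R.from_euler('xyz',st['ee_rot']);d=(np.array(p)-st['eef_pos'])
    w=(R0.inv()*r1).as_rotvec(degrees=True);Rc=R0;pc=np.array(st['eef_pos']);rows=[]
    for k in range(N):
        tgt=st['eef_pos']+d*(k+1)/N;dp=np.round(Rc.inv().apply(tgt-pc),4 if np.linalg.norm(d)<.02*N else 3)
        wr=np.round(w/N,1);pc=pc+Rc.apply(dp);Rc=Rc*R.from_rotvec(wr,degrees=True)
        rows.append({"dp":dp.tolist(),"rotation":wr.tolist()})
    print('t',round(st['t'],2),'end err mm',np.round((pc-p)*1e3,1),'deg',np.round((Rc.inv()*r1).as_rotvec(degrees=True),1))
    for i in range(0,N,8): print(json.dumps(rows[i:i+8]))
E
python3 - <<'E'
from h import *
print(onb(-.005,0,0),Rt(0,30).as_matrix()[:,2], BR[:,2])
plan([.41,.044,.22],Rt(5.4),14)
E
```

```text
[0.61871201 0.07700264 0.0895    ] [ 5.00000000e-01 -1.06057524e-16 -8.66025404e-01] [-0.49513403  0.06958655  0.8660254 ]
t 1.8 end err mm [ 0.5 -0.4 -0.5] deg [-0.  -0.   0.2]
[{"dp": [0.028, 0.038, 0.002], "rotation": [-0.0, 0.0, -1.4]}, {"dp": [0.026, 0.039, 0.003], "rotation": [-0.0, 0.0, -1.4]}, {"dp": [0.026, 0.039, 0.002], "rotation": [-0.0, 0.0, -1.4]}, {"dp": [0.025, 0.04, 0.002], "rotation": [-0.0, 0.0, -1.4]}, {"dp": [0.024, 0.041, 0.002], "rotation": [-0.0, 0.0, -1.4]}, {"dp": [0.023, 0.041, 0.003], "rotation": [-0.0, 0.0, -1.4]}, {"dp": [0.021, 0.042, 0.002], "rotation": [-0.0, 0.0, -1.4]}, {"dp": [0.021, 0.042, 0.002], "rotation": [-0.0, 0.0, -1.4]}]
[{"dp": [0.02, 0.043, 0.002], "rotation": [-0.0, 0.0, -1.4]}, {"dp": [0.019, 0.043, 0.003], "rotation": [-0.0, 0.0, -1.4]}, {"dp": [0.017, 0.043, 0.002], "rotation": [-0.0, 0.0, -1.4]}, {"dp": [0.017, 0.044, 0.002], "rotation": [-0.0, 0.0, -1.4]}, {"dp": [0.015, 0.045, 0.002], "rotation": [-0.0, 0.0, -1.4]}, {"dp": [0.015, 0.045, 0.003], "rotation": [-0.0, 0.0, -1.4]}]
```

carry_out([
  {"dp":[0.028,0.038,0.002],"rotation":[0,0,-1.4]},
  {"dp":[0.026,0.039,0.003],"rotation":[0,0,-1.4]},
  {"dp":[0.026,0.039,0.002],"rotation":[0,0,-1.4]},
  {"dp":[0.025,0.04,0.002],"rotation":[0,0,-1.4]},
  {"dp":[0.024,0.041,0.002],"rotation":[0,0,-1.4]},
  {"dp":[0.023,0.041,0.003],"rotation":[0,0,-1.4]},
  {"dp":[0.021,0.042,0.002],"rotation":[0,0,-1.4]},
  {"dp":[0.021,0.042,0.002],"rotation":[0,0,-1.4]},
])

```text
t: 2.8
eef_pos: [0.3046, 0.3042, 0.2338]
ee_rot: [-3.141, -0.0, -0.048]
force: [-0.1, 0.5, 0.1]
width: 0.0872
gripper_force: 0.0
```

carry_out([
  {"dp":[0.02,0.043,0.002],"rotation":[0,0,-1.4]},
  {"dp":[0.019,0.043,0.003],"rotation":[0,0,-1.4]},
  {"dp":[0.017,0.043,0.002],"rotation":[0,0,-1.4]},
  {"dp":[0.017,0.044,0.002],"rotation":[0,0,-1.4]},
  {"dp":[0.015,0.045,0.002],"rotation":[0,0,-1.4]},
  {"dp":[0.015,0.045,0.003],"rotation":[0,0,-1.4]},
  {"dp":[0,0,0],"rotation":[0,0,0]},
])

```text
t: 3.68
eef_pos: [0.4109, 0.041, 0.2194]
ee_rot: [3.141, 0.0, 0.093]
force: [-0.4, -0.3, 0.1]
width: 0.0875
gripper_force: 0.0
```

```bash
python3 - <<'E'
from h import *
st=readout.get_state();print(st['eef_pos'],st['ee_rot'])
im,W=grab('wrist');save(im,'wrist1.png')
print('bench',np.nanmedian(W[...,2][abs(W[...,2])<.012]))
for r in vision.trace('block','wrist')[:2]:
    p=pts(W,r['pixels'],0);z=np.percentile(p[:,2],70);p=p[abs(p[:,2]-z)<.004];print(r['score'],rect(p[:,:2]),z)
E
```

```text
[0.41088481 0.04103172 0.21939331] [3.14124780e+00 3.89793680e-04 9.27417738e-02]
bench 0.0002716426615094192
0.87 (array([ 364.4, -265.6]), array([ 9.5, 21.1]), np.float32(-17.8)) 0.01881715954834194
0.68 (array([425.1,  42.3]), array([60.4, 99.1]), np.float32(4.7)) 0.032375560880420005
```

View pics/wrist1.png

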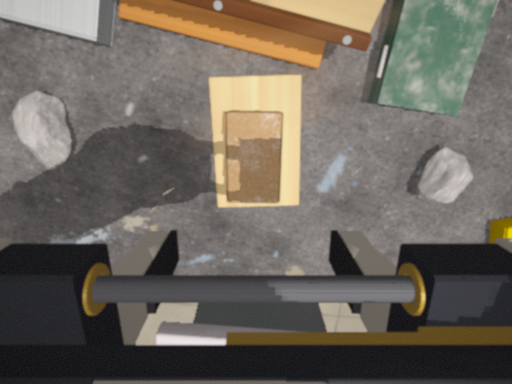

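```bash
python3 - <<'E'
from h import *
plan([.4255,.043,.043],Rt(5),5)
E
```

```text
t 3.77 end err mm [ 0.2 -0.5 -0.4] deg [-0.  -0.  -0.1]
[{"dp": [0.003, 0.0, 0.035], "rotation": [-0.0, -0.0, 0.1]}, {"dp": [0.003, 0.001, 0.036], "rotation": [-0.0, -0.0, 0.1]}, {"dp": [0.003, -0.0, 0.035], "rotation": [-0.0, -0.0, 0.1]}, {"dp": [0.003, 0.0, 0.035], "rotation": [-0.0, -0.0, 0.1]}, {"dp": [0.003, 0.001, 0.036], "rotation": [-0.0, -0.0, 0.1]}]
```

carry_out([
  {"dp":[0.003,0,0.035],"rotation":[0,0,0.1]},
  {"dp":[0.003,0,0.036],"rotation":[0,0,0.1]},
  {"dp":[0.003,0,0.035],"rotation":[0,0,0.1]},
  {"dp":[0.003,0,0.035],"rotation":[0,0,0.1]},
  {"dp":[0.003,0,0.035],"rotation":[0,0,0.1]},
  {"dp":[0,0,0],"rotation":[0,0,0]},
])

```text
t: 4.53
eef_pos: [0.4239, 0.0453, 0.042]
ee_rot: [3.139, 0.004, 0.09]
force: [0.2, 1.0, 0.0]
width: 0.0873
gripper_force: 0.0
```

carry_out([
  {"dp":[0,0,0],"rotation":[0,0,0]},
  {"dp":[0,0,0],"rotation":[0,0,0]},
  {"dp":[0,0,0],"rotation":[0,0,0]},
  {"dp":[0,0,0],"rotation":[0,0,0]},
], grip=0.04, force=25)

```text
t: 5.03
eef_pos: [0.4258, 0.0452, 0.0444]
ee_rot: [-3.141, -0.001, 0.089]
force: [-1.6, 0.9, 8.0]
width: 0.0577
gripper_force: 25.0
```

carry_out([
  {"dp":[0,0,-0.02],"rotation":[0,0,0]},
  {"dp":[0,0,-0.04],"rotation":[0,0,0]},
  {"dp":[0,0,-0.04],"rotation":[0,0,0]},
  {"dp":[0,0,-0.04],"rotation":[0,0,0]},
  {"dp":[0,0,-0.04],"rotation":[0,0,0]},
  {"dp":[0,0,0],"rotation":[0,0,0]},
])

```text
t: 5.78
eef_pos: [0.4269, 0.0456, 0.2268]
ee_rot: [-3.139, -0.006, 0.089]
force: [-0.6, -0.5, -1.1]
width: 0.058
gripper_force: 25.0
```

```bash
python3 - <<'E'
from h import *
print(onb(-.004,-.104,.12), np.abs(Rt(BY,30).as_matrix()@np.array([0,0,1])+BR[:,2]).max())
plan(onb(-.004,-.104,.10),Rt(BY,30),8)
E
```

```text
[ 0.54567952 -0.01775538  0.19392305] 2.220446049250313e-16
t 5.78 end err mm [-0. -0. -0.] deg [ 0.4 -0.1  0. ]
[{"dp": [0.0153, 0.0095, 0.0063], "rotation": [-0.5, 3.7, 1.6]}, {"dp": [0.0151, 0.009, 0.0074], "rotation": [-0.5, 3.7, 1.6]}, {"dp": [0.0148, 0.0086, 0.0085], "rotation": [-0.5, 3.7, 1.6]}, {"dp": [0.0144, 0.008, 0.0094], "rotation": [-0.5, 3.7, 1.6]}, {"dp": [0.0141, 0.0076, 0.0105], "rotation": [-0.5, 3.7, 1.6]}, {"dp": [0.0135, 0.007, 0.0114], "rotation": [-0.5, 3.7, 1.6]}, {"dp": [0.013, 0.0066, 0.0123], "rotation": [-0.5, 3.7, 1.6]}, {"dp": [0.0123, 0.0062, 0.0132], "rotation": [-0.5, 3.7, 1.6]}]
```

carry_out([
  {"dp":[0.015,0.0095,0.006],"rotation":[-0.5,3.7,1.6]},
  {"dp":[0.015,0.009,0.007],"rotation":[-0.5,3.7,1.6]},
  {"dp":[0.015,0.0085,0.0085],"rotation":[-0.5,3.7,1.6]},
  {"dp":[0.0145,0.008,0.0095],"rotation":[-0.5,3.7,1.6]},
  {"dp":[0.014,0.0075,0.0105],"rotation":[-0.4,3.7,1.6]},
  {"dp":[0.0135,0.007,0.0115],"rotation":[-0.4,3.7,1.6]},
  {"dp":[0.013,0.0065,0.0125],"rotation":[-0.4,3.7,1.6]},
  {"dp":[0.0125,0.006,0.013],"rotation":[-0.4,3.7,1.6]},
])

```text
t: 6.78
eef_pos: [0.5601, -0.0201, 0.1878]
ee_rot: [3.136, -0.495, -0.135]
force: [2.0, 1.6, 1.1]
width: 0.0578
gripper_force: 25.0
```

carry_out([
  {"dp":[0,0,0],"rotation":[0,0,0]},
  {"dp":[0,0,0],"rotation":[0,0,0]},
])

```text
t: 7.02
eef_pos: [0.5586, -0.0223, 0.187]
ee_rot: [3.134, -0.492, -0.136]
force: [-0.7, -0.0, -0.6]
width: 0.0578
gripper_force: 25.0
```

```bash
cat >> h.py <<'E'
def tb(st=None):
    st=st or readout.get_state();print('tcp in board mm',np.round(BR.T@(st['eef_pos']-B)*1e3,1),'rot err',np.round((Rt(BY,30).inv()*R.from_euler('xyz',st['ee_rot'])).as_rotvec(degrees=True),1),'F board',np.round(BR.T@st['force'],1))
def show(name,n,x0,x1,y0,y1,f):
    im,W=grab(n);cv2.imwrite('pics/'+name,cv2.resize(im[y0:y1,x0:x1,::-1],None,fx=f,fy=f,interpolation=cv2.INTER_CUBIC));return im,W
E
python3 - <<'E'
from h import *
tb()
show('s2.png','scene',130,330,130,280,3)
im,W=show('d2.png','side',130,330,130,280,3)
# block points in board frame (approx)
for n in('scene','side'):
    for r in vision.trace('block',n)[:3]:
        p=pts(np.array(W) if n=='side' else grab(n)[1],r['pixels'],0);q=(p-B)@BR
        print(n,round(r['score'],2),np.round(np.percentile(q,3,0)*1e3),np.round(np.percentile(q,97,0)*1e3))
    for r in vision.trace('chip_a',n)[:4]:
        p=pts(grab(n)[1],r['pixels'],0);q=(p-B)@BR
        print(n,'chip',round(r['score'],2),np.round(np.percentile(q,3,0)*1e3),np.round(np.percentile(q,97,0)*1e3))
E
```

```text
tcp in board mm [   4.2 -106.7  107.3] rot err [-0.4 -1.8 -0.2] F board [-0.8 -0.1 -0.2]
scene 0.78 [-293. -468.   22.] [-200. -374.   84.]
scene 0.63 [ -46. -121.   70.] [ 50. -58. 113.]
scene chip 0.63 [-40.  40.   4.] [-17.  71.  10.]
scene chip 0.62 [-36. -55.   4.] [-18. -42.  12.]
scene chip 0.59 [12.  2.  3.] [35. 34. 10.]
side 0.89 [-283. -447.   25.] [-198. -372.   80.]
side 0.81 [ -45. -126.   66.] [ 49. -72.  95.]
side chip 0.6 [-36.  43.   1.] [-15.  73.   8.]
side chip 0.36 [-32. -62.  -4.] [-15. -41.   8.]
```

View pics/s2.png

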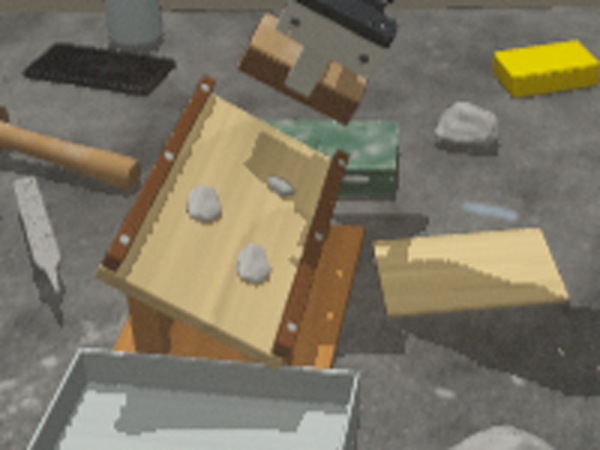

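```bash
python3 - <<'E'
from h import *
plan(onb(-.002,-.105,.048),Rt(BY,30),5)
E
```

```text
t 7.67 end err mm [0. 0. 0.] deg [-0.2  0.2 -0.2]
[{"dp": [-0.0012, -0.0001, 0.012], "rotation": [0.1, 0.3, 0.1]}, {"dp": [-0.0012, -0.0002, 0.012], "rotation": [0.1, 0.3, 0.1]}, {"dp": [-0.0013, -0.0, 0.012], "rotation": [0.1, 0.3, 0.1]}, {"dp": [-0.0013, -0.0001, 0.012], "rotation": [0.1, 0.3, 0.1]}, {"dp": [-0.0014, -0.0001, 0.0119], "rotation": [0.1, 0.3, 0.1]}]
```

carry_out([
  {"dp":[-0.0012,0,0.012],"rotation":[0.1,0.3,0]},
  {"dp":[-0.0012,0,0.012],"rotation":[0.1,0.4,0]},
  {"dp":[-0.0013,0,0.012],"rotation":[0.1,0.4,0]},
  {"dp":[-0.0013,0,0.012],"rotation":[0.1,0.4,0]},
  {"dp":[-0.0013,0,0.012],"rotation":[0,0.3,0]},
  {"dp":[0,0,0],"rotation":[0,0,0]},
  {"dp":[0,0,0],"rotation":[0,0,0]},
])

```text
t: 8.55
eef_pos: [0.5955, -0.0241, 0.1595]
ee_rot: [3.137, -0.48, -0.13]
force: [-0.8, 0.8, -0.9]
width: 0.0581
gripper_force: 25.0
```

```bash
python3 - <<'E'
from h import *
tb()
E
```

```text
tcp in board mm [  22.2 -103.3   65.1] rot err [ 0.  -2.5 -0.5] F board [-1.2  0.7 -0.3]
```

```bash
python3 - <<'E'
from h import *
st=readout.get_state();print(np.round(st['q'],3),np.round(st['qd'],3),st['eef_pos']);tb()
E
```

```text
[-0.046  0.087 -1.01   1.667 -0.044 -0.171] [ 0.014 -0.007  0.    -0.001 -0.    -0.006] [ 0.59545252 -0.02405767  0.15946209]
tcp in board mm [  22.2 -103.3   65.1] rot err [ 0.  -2.5 -0.5] F board [-1.2  0.7 -0.3]
```

```bash
python3 - <<'E'
from h import *
st=readout.get_state();print(R.from_euler('xyz',st['ee_rot']).inv().apply([-.01,0,.03]))
s2=dict(st);s2['eef_pos']=st['eef_pos']+np.array([-.02,0,.06])
plan([.427,.0456,.17],Rt(5),10,s2)
E
```

```text
[ 0.0050489   0.00143786 -0.03118399]
t 8.55 end err mm [ 0. -0.  0.] deg [ 0.2 -0.3 -0.3]
[{"dp": [-0.0161, -0.005, -0.0028], "rotation": [0.3, -2.7, -1.2]}, {"dp": [-0.0162, -0.0053, -0.0021], "rotation": [0.3, -2.7, -1.2]}, {"dp": [-0.0161, -0.0057, -0.0013], "rotation": [0.3, -2.7, -1.2]}, {"dp": [-0.016, -0.006, -0.0004], "rotation": [0.3, -2.7, -1.2]}, {"dp": [-0.016, -0.0063, 0.0003], "rotation": [0.3, -2.7, -1.2]}, {"dp": [-0.0157, -0.0067, 0.001], "rotation": [0.3, -2.7, -1.2]}, {"dp": [-0.0155, -0.007, 0.0019], "rotation": [0.3, -2.7, -1.2]}, {"dp": [-0.0153, -0.0073, 0.0026], "rotation": [0.3, -2.7, -1.2]}]
[{"dp": [-0.015, -0.0076, 0.0034], "rotation": [0.3, -2.7, -1.2]}, {"dp": [-0.0146, -0.0078, 0.0041], "rotation": [0.3, -2.7, -1.2]}]
```

carry_out([
  {"dp":[0.005,0.0015,-0.031],"rotation":[0,0,0]},
  {"dp":[0.005,0.0015,-0.031],"rotation":[0,0,0]},
  {"dp":[0,0,0],"rotation":[0,0,0]},
])

```text
t: 8.93
eef_pos: [0.6092, -0.0339, 0.2066]
ee_rot: [3.118, -0.53, -0.13]
force: [0.1, 2.0, -0.6]
width: 0.0578
gripper_force: 25.0
```

carry_out([
  {"dp":[-0.016,-0.005,-0.003],"rotation":[0.3,-2.7,-1.2]},
  {"dp":[-0.016,-0.005,-0.002],"rotation":[0.3,-2.7,-1.2]},
  {"dp":[-0.016,-0.006,-0.001],"rotation":[0.3,-2.7,-1.2]},
  {"dp":[-0.016,-0.006,0],"rotation":[0.3,-2.7,-1.2]},
  {"dp":[-0.016,-0.006,0],"rotation":[0.3,-2.7,-1.2]},
  {"dp":[-0.016,-0.007,0.001],"rotation":[0.3,-2.7,-1.2]},
  {"dp":[-0.015,-0.007,0.002],"rotation":[0.3,-2.7,-1.2]},
  {"dp":[-0.015,-0.007,0.003],"rotation":[0.3,-2.7,-1.2]},
])

```text
t: 9.93
eef_pos: [0.4972, 0.0169, 0.1593]
ee_rot: [3.098, -0.152, 0.031]
force: [-0.5, 0.2, -0.8]
width: 0.0578
gripper_force: 25.0
```

```bash
python3 - <<'E'
from h import *
st=readout.get_state();print(np.round(st['q'],3),st['eef_pos'],st['ee_rot'])
plan([.4265,.0455,.060],Rt(5),6)
E
```

```text
[ 0.508  0.067 -0.678  0.165 -0.718  0.972] [0.49723109 0.01686507 0.15933386] [ 3.09812383 -0.15177771  0.03099676]
t 9.93 end err mm [-0.4  0.3 -0.2] deg [-0.2 -0.2  0.2]
[{"dp": [-0.014, -0.006, 0.014], "rotation": [0.5, -1.4, -0.6]}, {"dp": [-0.014, -0.006, 0.015], "rotation": [0.5, -1.4, -0.6]}, {"dp": [-0.013, -0.005, 0.015], "rotation": [0.5, -1.4, -0.6]}, {"dp": [-0.012, -0.006, 0.016], "rotation": [0.5, -1.4, -0.6]}, {"dp": [-0.013, -0.006, 0.016], "rotation": [0.5, -1.4, -0.6]}, {"dp": [-0.012, -0.006, 0.016], "rotation": [0.5, -1.4, -0.6]}]
```

carry_out([
  {"dp":[-0.018,-0.007,0.004],"rotation":[0.5,-1.4,-0.6]},
  {"dp":[-0.018,-0.007,0.005],"rotation":[0.5,-1.4,-0.6]},
  {"dp":[-0.016,-0.007,0.011],"rotation":[0.5,-1.4,-0.6]},
  {"dp":[-0.014,-0.007,0.018],"rotation":[0.5,-1.4,-0.6]},
  {"dp":[-0.006,-0.004,0.026],"rotation":[0.5,-1.4,-0.6]},
  {"dp":[-0.006,-0.003,0.028],"rotation":[0.4,-1.4,-0.6]},
  {"dp":[0,0,0],"rotation":[0,0,0]},
  {"dp":[0,0,0],"rotation":[0,0,0]},
])

```text
t: 10.92
eef_pos: [0.4233, 0.0485, 0.0582]
ee_rot: [-3.135, -0.003, 0.088]
force: [1.3, -0.3, -1.0]
width: 0.0578
gripper_force: 25.0
```

```bash
python3 - <<'E'
from h import *
st=readout.get_state();print(np.round(st['q'],3),st['eef_pos'],st['ee_rot'])
plan([.4265,.0455,.047],Rt(5),3)
E
```

```text
[ 0.577  0.187 -0.766 -0.007 -0.612  1.088] [0.42333883 0.04851105 0.05819969] [-3.13511591 -0.00324019  0.08830051]
t 10.93 end err mm [ 0.  0. -0.] deg [-0.1  0.1  0.1]
[{"dp": [0.0009, 0.0011, 0.0037], "rotation": [-0.1, -0.1, 0.0]}, {"dp": [0.001, 0.0011, 0.0038], "rotation": [-0.1, -0.1, 0.0]}, {"dp": [0.001, 0.0011, 0.0037], "rotation": [-0.1, -0.1, 0.0]}]
```

carry_out([
  {"dp":[0.001,0.001,0.004],"rotation":[0,0,0]},
  {"dp":[0.001,0.001,0.004],"rotation":[0,0,0]},
  {"dp":[0.001,0.001,0.004],"rotation":[0,0,0]},
  {"dp":[0,0,0],"rotation":[0,0,0]},
  {"dp":[0,0,0],"rotation":[0,0,0]},
])

```text
t: 11.55
eef_pos: [0.4265, 0.0458, 0.0461]
ee_rot: [-3.135, -0.003, 0.088]
force: [0.4, -0.4, -0.7]
width: 0.0581
gripper_force: 25.0
```

carry_out([
  {"dp":[0,0,0],"rotation":[0,0,0]},
  {"dp":[0,0,0],"rotation":[0,0,0]},
  {"dp":[0,0,0],"rotation":[0,0,0]},
  {"dp":[0,0,0],"rotation":[0,0,0]},
], grip=0.0876)

```text
t: 12.05
eef_pos: [0.4264, 0.0458, 0.0461]
ee_rot: [-3.135, -0.003, 0.088]
force: [0.3, 0.3, 0.4]
width: 0.0869
gripper_force: 0.0
```

```bash
python3 - <<'E'
from h import *
st=readout.get_state();print(st['width'],st['eef_pos'],st['ee_rot'],st['force'])
p=st['eef_pos'];c=np.cos(.087)
plan([p[0]+.0075*c,p[1]+.0006,.047],Rt(5,-22),5)
for n in('scene','side'):
    im,W=grab(n)
    for r in vision.trace('block',n)[:2]:
        q=pts(W,r['pixels'],0);z=np.percentile(q[:,2],90);q=q[abs(q[:,2]-z)<.005];print(n,rect(q[:,:2]),z)
E
```

```text
0.08687826248240856 [0.42641185 0.04584244 0.04606612] [-3.13452539 -0.0032388   0.08803287] [0.2512483  0.25982353 0.44607261]
t 12.05 end err mm [-0. -0. -0.] deg [ 0.1 -0.2  0.1]
[{"dp": [0.0015, 0.0, -0.0002], "rotation": [-0.1, -4.4, 0.0]}, {"dp": [0.0015, 0.0, -0.0003], "rotation": [-0.1, -4.4, 0.0]}, {"dp": [0.0014, 0.0, -0.0004], "rotation": [-0.1, -4.4, 0.0]}, {"dp": [0.0015, 0.0, -0.0005], "rotation": [-0.1, -4.4, 0.0]}, {"dp": [0.0013, 0.0001, -0.0006], "rotation": [-0.1, -4.4, 0.0]}]
scene (array([425.2,  49.9]), array([55.9, 97.3]), np.float32(4.0)) 0.033259747481233524
scene (array([ 309.7, -306.9]), array([60.8, 62. ]), np.float32(-78.4)) 0.027522437415959524
side (array([384.4,  44.7]), array([10.1, 58.6]), np.float32(-82.5)) 0.030507625150051478
```

carry_out([
  {"dp":[0.0015,0,0],"rotation":[0,-4.4,0]},
  {"dp":[0.0015,0,0],"rotation":[0,-4.4,0]},
  {"dp":[0.0015,0,-0.0004],"rotation":[-0.1,-4.4,0]},
  {"dp":[0.0015,0,-0.0005],"rotation":[-0.1,-4.4,0]},
  {"dp":[0.0013,0,-0.0006],"rotation":[-0.1,-4.4,0]},
  {"dp":[0,0,0],"rotation":[0,0,0]},
  {"dp":[0,0,0],"rotation":[0,0,0]},
])

```text
t: 13.12
eef_pos: [0.4335, 0.0463, 0.0462]
ee_rot: [-3.14, 0.38, 0.09]
force: [0.2, 0.2, -0.6]
width: 0.0878
gripper_force: 0.0
```

```bash
python3 - <<'E'
from h import *
st=readout.get_state();print(np.round(st['q'],2),st['eef_pos'],(Rt(5,-22).inv()*R.from_euler('xyz',st['ee_rot'])).as_rotvec(degrees=True),st['force'])
E
```

```text
[ 0.44  0.44 -0.43 -0.15 -1.07  1.31] [0.43347535 0.04628799 0.04617567] [ 0.05795467  0.20588291 -0.13268261] [ 0.16784164  0.16908216 -0.55939208]
```

carry_out([
  {"dp":[0,0,0],"rotation":[0,0,0]},
  {"dp":[0,0,0],"rotation":[0,0,0]},
  {"dp":[0,0,0],"rotation":[0,0,0]},
  {"dp":[0,0,0],"rotation":[0,0,0]},
], grip=0.04, force=30)

```text
t: 13.62
eef_pos: [0.4339, 0.0465, 0.0467]
ee_rot: [-3.139, 0.38, 0.09]
force: [-0.5, -0.1, 1.7]
width: 0.0575
gripper_force: 30.0
```

carry_out([
  {"dp":[0.008,0,-0.018],"rotation":[0,0,0]},
  {"dp":[0.015,0,-0.037],"rotation":[0,0,0]},
  {"dp":[0.015,0,-0.037],"rotation":[0,0,0]},
  {"dp":[0.015,0,-0.037],"rotation":[0,0,0]},
  {"dp":[0.008,0,-0.018],"rotation":[0,0,0]},
  {"dp":[0,0,0],"rotation":[0,0,0]},
])

```text
t: 14.38
eef_pos: [0.5458, 0.0564, 0.1606]
ee_rot: [-3.139, 0.379, 0.09]
force: [-0.5, -0.0, -1.5]
width: 0.0575
gripper_force: 30.0
```

```bash
python3 - <<'E'
from h import *
st=readout.get_state();print(st['eef_pos'],st['width'])
plan(onb(.004,-.105,.100),Rt(BY,30)*R.from_euler('y',-22,degrees=True),8)
E
```

```text
[0.54578738 0.05637017 0.16061305] 0.05753804881937717
t 14.38 end err mm [-0.  0.  0.] deg [-0.2  0.   0.3]
[{"dp": [0.0002, 0.0098, -0.0028], "rotation": [0.2, 3.7, 1.6]}, {"dp": [0.0006, 0.0098, -0.0028], "rotation": [0.2, 3.7, 1.6]}, {"dp": [0.0011, 0.0098, -0.0028], "rotation": [0.2, 3.7, 1.6]}, {"dp": [0.0015, 0.0097, -0.0027], "rotation": [0.2, 3.7, 1.6]}, {"dp": [0.002, 0.0097, -0.0026], "rotation": [0.2, 3.7, 1.6]}, {"dp": [0.0024, 0.0096, -0.0025], "rotation": [0.2, 3.7, 1.6]}, {"dp": [0.0029, 0.0095, -0.0024], "rotation": [0.2, 3.7, 1.6]}, {"dp": [0.0032, 0.0094, -0.0023], "rotation": [0.2, 3.7, 1.6]}]
```

carry_out([
  {"dp":[0,0.01,-0.003],"rotation":[0.2,3.7,1.6]},
  {"dp":[0.0005,0.01,-0.003],"rotation":[0.2,3.7,1.6]},
  {"dp":[0.001,0.01,-0.003],"rotation":[0.2,3.7,1.6]},
  {"dp":[0.0015,0.01,-0.003],"rotation":[0.2,3.7,1.6]},
  {"dp":[0.002,0.0095,-0.0025],"rotation":[0.2,3.7,1.6]},
  {"dp":[0.0025,0.0095,-0.0025],"rotation":[0.2,3.7,1.6]},
  {"dp":[0.003,0.0095,-0.0025],"rotation":[0.2,3.7,1.6]},
  {"dp":[0.003,0.0095,-0.0025],"rotation":[0.2,3.7,1.6]},
])

```text
t: 15.38
eef_pos: [0.5598, -0.0224, 0.1805]
ee_rot: [-3.139, -0.138, -0.134]
force: [0.1, 0.1, -1.3]
width: 0.0574
gripper_force: 30.0
```

carry_out([
  {"dp":[0,0,0],"rotation":[0,0,0]},
  {"dp":[0,0,0],"rotation":[0,0,0]},
])

```text
t: 15.62
eef_pos: [0.5608, -0.0218, 0.1811]
ee_rot: [-3.139, -0.136, -0.133]
force: [0.0, 0.2, 0.2]
width: 0.0578
gripper_force: 30.0
```

```bash
cat >> h.py <<'E'
RB=Rt(BY,30)*R.from_euler('y',-22,degrees=True)
def tb2():
    st=readout.get_state();print('t',st['t'],'q',np.round(st['q'],2),'tcp in board mm',np.round(BR.T@(st['eef_pos']-B)*1e3,1),'rot err',np.round((RB.inv()*R.from_euler('xyz',st['ee_rot'])).as_rotvec(degrees=True),1),'F board',np.round(BR.T@st['force'],1),st['width'])
E
python3 - <<'E'
from h import *
tb2();plan(onb(.004,-.105,.050),RB,5)
for n in('scene','side'):
    im,W=grab(n)
    for r in vision.trace('block',n)[:2]:
        q=(pts(W,r['pixels'],0)-B)@BR
        print(n,round(r['score'],2),np.round(np.percentile(q,3,0)*1e3),np.round(np.percentile(q,97,0)*1e3))
    for r in vision.trace('chip_a',n)[:4]:
        q=(pts(W,r['pixels'],0)-B)@BR
        print(n,'chip',round(r['score'],2),np.round(np.percentile(q,3,0)*1e3),np.round(np.percentile(q,97,0)*1e3))
E
```

```text
t 15.625 q [ 0.35  0.16 -0.48  0.08 -0.82  1.03] tcp in board mm [   3.  -105.9  101.1] rot err [ 0.2 -0.2 -0.4] F board [0.1 0.2 0.2] 0.05778305363563417
t 15.62 end err mm [ 0.  -0.1  0. ] deg [-0.2  0.2 -0.1]
[{"dp": [0.0041, -0.0001, 0.0094], "rotation": [-0.0, 0.0, 0.1]}, {"dp": [0.004, -0.0001, 0.0094], "rotation": [-0.0, 0.0, 0.1]}, {"dp": [0.0041, -0.0002, 0.0094], "rotation": [-0.0, 0.0, 0.1]}, {"dp": [0.004, -0.0001, 0.0094], "rotation": [-0.0, 0.0, 0.1]}, {"dp": [0.0041, -0.0001, 0.0093], "rotation": [-0.0, 0.0, 0.1]}]
scene 0.9 [-294. -447.   24.] [-200. -373.   84.]
scene 0.58 [ -56. -134.   59.] [ 41. -67.  90.]
scene chip 0.52 [14.  1.  5.] [34. 34. 10.]
side 0.97 [-282. -442.   28.] [-198. -372.   79.]
side 0.58 [ -51. -127.   58.] [ 38. -71.  85.]
side chip 0.53 [-37.  39.   1.] [-15.  72.   7.]
side chip 0.41 [-33. -51.   0.] [-16. -40.   9.]
```

carry_out([
  {"dp":[0.0045,0,0.0095],"rotation":[0,0,0]},
  {"dp":[0.0045,0,0.0095],"rotation":[0,0,0]},
  {"dp":[0.0045,0,0.0095],"rotation":[0,0,0]},
  {"dp":[0.0045,0,0.0095],"rotation":[0,0,0]},
  {"dp":[0.0045,0,0.009],"rotation":[0,0,0]},
  {"dp":[0,0,0],"rotation":[0,0,0]},
])

```text
t: 16.68
eef_pos: [0.5896, -0.0258, 0.1369]
ee_rot: [-3.14, -0.136, -0.134]
force: [-0.1, -0.3, -1.0]
width: 0.0577
gripper_force: 30.0
```

carry_out([
  {"dp":[0.0011,0,0.0028],"rotation":[0,0,0]},
  {"dp":[0.0011,0,0.0028],"rotation":[0,0,0]},
  {"dp":[0,0,0],"rotation":[0,0,0]},
])

```text
t: 17.05
eef_pos: [0.5926, -0.026, 0.1327]
ee_rot: [-3.139, -0.138, -0.134]
force: [0.3, 0.2, -0.5]
width: 0.0574
gripper_force: 30.0
```

```bash
python3 - <<'E'
from h import *
tb2()
E
```

```text
t 17.05 q [ 0.32  0.26 -0.47  0.09 -0.71  1.05] tcp in board mm [   6.7 -105.7   43.2] rot err [ 0.2 -0.1 -0.3] F board [-0.   0.2 -0.6] 0.057423164536450126
```

carry_out([
  {"dp":[0.0008,0,0.0019],"rotation":[0,0,0]},
  {"dp":[0,0,0],"rotation":[0,0,0]},
])

```text
t: 17.3
eef_pos: [0.5938, -0.0261, 0.131]
ee_rot: [-3.139, -0.138, -0.134]
force: [0.3, 0.2, 0.0]
width: 0.0573
gripper_force: 30.0
```

carry_out([
  {"dp":[0.0006,0,0.0014],"rotation":[0,0,0]},
  {"dp":[0,0,0],"rotation":[0,0,0]},
])

```text
t: 17.55
eef_pos: [0.594, -0.0261, 0.1307]
ee_rot: [-3.139, -0.137, -0.133]
force: [-8.1, 3.9, 12.0]
width: 0.0577
gripper_force: 30.0
```

carry_out([
  {"dp":[0.0006,0,0.0014],"rotation":[0,0,0]},
  {"dp":[0,0,0],"rotation":[0,0,0]},
])

```text
t: 17.8
eef_pos: [0.5941, -0.0261, 0.1306]
ee_rot: [-3.139, -0.137, -0.133]
force: [-16.7, 5.9, 24.9]
width: 0.0574
gripper_force: 30.0
```

```bash
python3 - <<'E'
from h import *
tb2()
for n in('scene','side'):
    im,W=grab(n)
    for r in vision.trace('block',n)[:2]:
        q=(pts(W,r['pixels'],0)-B)@BR
        print(n,round(r['score'],2),np.round(np.percentile(q,3,0)*1e3),np.round(np.percentile(q,97,0)*1e3))
E
```

```text
t 17.8 q [ 0.32  0.26 -0.47  0.09 -0.71  1.06] tcp in board mm [   6.9 -105.5   40.6] rot err [ 0.2 -0.1 -0.4] F board [-2.6  3.5 30.2] 0.05743221041228213
scene 0.9 [-287. -444.   23.] [-199. -374.   82.]
side 0.82 [-288. -450.   26.] [-198. -372.   79.]
side 0.67 [ -48. -127.   -1.] [ 38. -71.  25.]
```

carry_out([
  {"dp":[-0.0005,0,-0.0012],"rotation":[0,0,0]},
  {"dp":[0,-0.005,0],"rotation":[0,0,0]},
  {"dp":[0,-0.01,0],"rotation":[0,0,0]},
  {"dp":[0,-0.01,0],"rotation":[0,0,0]},
  {"dp":[0,-0.01,0],"rotation":[0,0,0]},
  {"dp":[0,-0.01,0],"rotation":[0,0,0]},
])

```text
t: 18.75
eef_pos: [0.5987, 0.0165, 0.13]
ee_rot: [3.141, -0.135, -0.134]
force: [-7.3, -7.4, 9.5]
width: 0.0579
gripper_force: 30.0
```

```bash
python3 - <<'E'
from h import *
tb2()
E
```

```text
t 18.75 q [ 0.39  0.27 -0.47  0.1  -0.72  0.97] tcp in board mm [  5.4 -62.7  40.7] rot err [ 0.  -0.3 -0.3] F board [-0.6 -8.3 11.3] 0.057934648000009976
```

carry_out([
  {"dp":[0,-0.01,0],"rotation":[0,0,0]},
  {"dp":[0,-0.01,0],"rotation":[0,0,0]},
  {"dp":[0,-0.01,0],"rotation":[0,0,0]},
  {"dp":[0,-0.01,0],"rotation":[0,0,0]},
  {"dp":[0,-0.01,0],"rotation":[0,0,0]},
])

```text
t: 19.38
eef_pos: [0.6057, 0.0663, 0.13]
ee_rot: [3.141, -0.135, -0.134]
force: [-6.1, -6.1, 7.4]
width: 0.0573
gripper_force: 30.0
```

```bash
python3 - <<'E'
from h import *
tb2();show('s3.png','scene',130,330,130,280,3)
E
```

```text
t 19.375 q [ 0.47  0.29 -0.45  0.12 -0.73  0.88] tcp in board mm [  5.4 -12.4  40.7] rot err [ 0.  -0.3 -0.3] F board [-0.8 -6.9  9. ] 0.05731583461744325
```

View pics/s3.png

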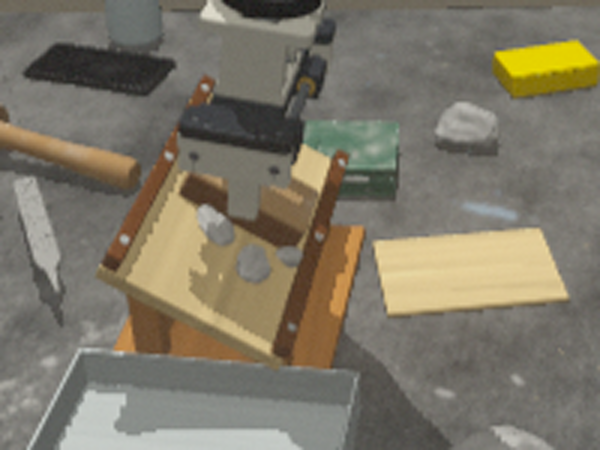

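carry_out([
  {"dp":[0,-0.01,0],"rotation":[0,0,0]},
  {"dp":[0,-0.01,0],"rotation":[0,0,0]},
  {"dp":[0,-0.01,0],"rotation":[0,0,0]},
  {"dp":[0,-0.01,0],"rotation":[0,0,0]},
  {"dp":[0,-0.01,0],"rotation":[0,0,0]},
  {"dp":[0,-0.01,0],"rotation":[0,0,0]},
  {"dp":[0,-0.01,0],"rotation":[0,0,0]},
  {"dp":[0,-0.01,0],"rotation":[0,0,0]},
])

```text
t: 20.42
eef_pos: [0.617, 0.1463, 0.13]
ee_rot: [-3.141, -0.136, -0.134]
force: [-3.4, -3.2, 3.6]
width: 0.0574
gripper_force: 30.0
```

```bash
python3 - <<'E'
from h import *
tb2();show('s4.png','scene',130,330,130,280,3)
E
```

```text
t 20.425 q [ 0.59  0.33 -0.4   0.13 -0.75  0.75] tcp in board mm [ 5.5 68.4 40.7] rot err [ 0.1 -0.2 -0.3] F board [-0.7 -3.6  4.6] 0.05735676923150723
```

View pics/s4.png

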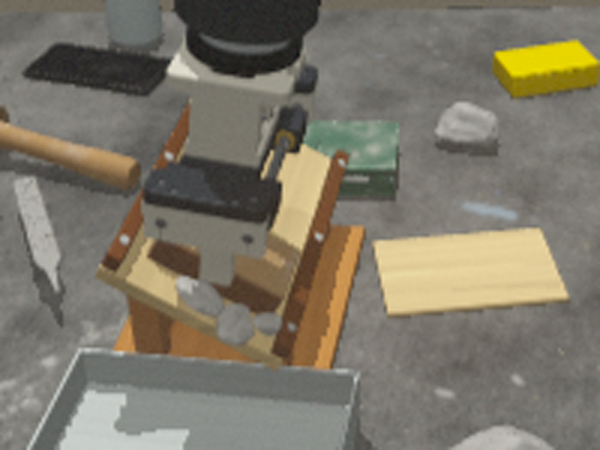

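carry_out([
  {"dp":[0,-0.01,0.0003],"rotation":[0,0,0]},
  {"dp":[0,-0.01,0],"rotation":[0,0,0]},
  {"dp":[0,-0.01,0],"rotation":[0,0,0]},
  {"dp":[0,-0.01,0],"rotation":[0,0,0]},
  {"dp":[0,-0.01,0],"rotation":[0,0,0]},
  {"dp":[0,-0.008,0],"rotation":[0,0,0]},
  {"dp":[0,0,0],"rotation":[0,0,0]},
  {"dp":[0,0,0],"rotation":[0,0,0]},
])

```text
t: 21.48
eef_pos: [0.6252, 0.2047, 0.1299]
ee_rot: [-3.139, -0.137, -0.133]
force: [-6.0, 0.2, 4.6]
width: 0.0576
gripper_force: 30.0
```

```bash
python3 - <<'E'
from h import *
tb2();show('s5.png','scene',100,340,170,350,2.5)
E
```

```text
t 21.475 q [ 0.66  0.36 -0.34  0.14 -0.77  0.68] tcp in board mm [  5.4 127.3  40.7] rot err [ 0.2 -0.1 -0.4] F board [-2.9 -0.6  7. ] 0.05759304310911921
```

View pics/s5.png

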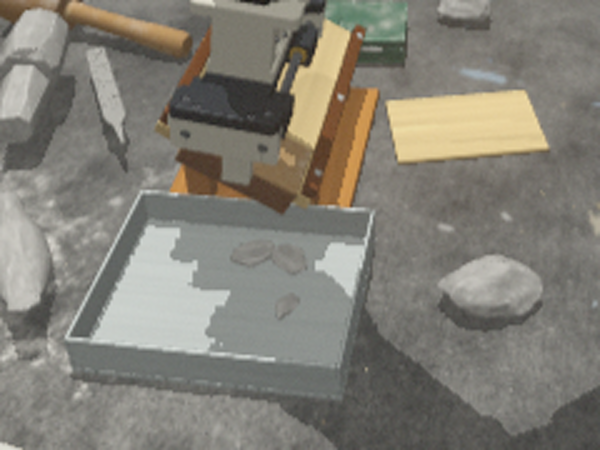

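```bash
python3 - <<'E'
from h import *
st=readout.get_state();s2=dict(st);s2['eef_pos']=st['eef_pos']+RB.apply([-.008*3,0,-.02*3]);print(s2['eef_pos'])
plan([.444,.0435,.15],Rt(6.5,-22),12,s2)
E
```

```text
[0.59333398 0.20912999 0.1859542 ]
t 21.52 end err mm [-0. -0. -0.] deg [0.5 0.3 0.1]
[{"dp": [-0.0108, 0.0153, 0.0015], "rotation": [-0.2, -2.5, -1.2]}, {"dp": [-0.0111, 0.0151, 0.002], "rotation": [-0.2, -2.5, -1.2]}, {"dp": [-0.0112, 0.0149, 0.0026], "rotation": [-0.2, -2.5, -1.2]}, {"dp": [-0.0115, 0.0146, 0.0031], "rotation": [-0.2, -2.5, -1.2]}, {"dp": [-0.0116, 0.0144, 0.0037], "rotation": [-0.2, -2.5, -1.2]}, {"dp": [-0.0117, 0.0141, 0.0042], "rotation": [-0.2, -2.5, -1.2]}, {"dp": [-0.0118, 0.0138, 0.0048], "rotation": [-0.2, -2.5, -1.2]}, {"dp": [-0.0119, 0.0136, 0.0053], "rotation": [-0.2, -2.5, -1.2]}]
[{"dp": [-0.012, 0.0133, 0.0059], "rotation": [-0.2, -2.5, -1.2]}, {"dp": [-0.0119, 0.013, 0.0065], "rotation": [-0.2, -2.5, -1.2]}, {"dp": [-0.0119, 0.0128, 0.0071], "rotation": [-0.2, -2.5, -1.2]}, {"dp": [-0.0119, 0.0125, 0.0076], "rotation": [-0.2, -2.5, -1.2]}]
```

carry_out([
  {"dp":[-0.008,0,-0.02],"rotation":[0,0,0]},
  {"dp":[-0.008,0,-0.02],"rotation":[0,0,0]},
  {"dp":[-0.008,0,-0.02],"rotation":[0,0,0]},
  {"dp":[-0.011,0.015,0.0015],"rotation":[-0.2,-2.5,-1.2]},
  {"dp":[-0.011,0.015,0.002],"rotation":[-0.2,-2.5,-1.2]},
  {"dp":[-0.011,0.015,0.0025],"rotation":[-0.2,-2.5,-1.2]},
  {"dp":[-0.0115,0.0145,0.003],"rotation":[-0.2,-2.5,-1.2]},
  {"dp":[-0.0115,0.0145,0.0035],"rotation":[-0.2,-2.5,-1.2]},
])

```text
t: 22.52
eef_pos: [0.5313, 0.1401, 0.1728]
ee_rot: [3.125, 0.081, -0.029]
force: [0.7, 0.3, -1.0]
width: 0.0579
gripper_force: 30.0
```

carry_out([
  {"dp":[-0.0115,0.014,0.004],"rotation":[-0.2,-2.5,-1.2]},
  {"dp":[-0.012,0.014,0.005],"rotation":[-0.2,-2.5,-1.2]},
  {"dp":[-0.012,0.0135,0.005],"rotation":[-0.2,-2.5,-1.2]},
  {"dp":[-0.012,0.0135,0.006],"rotation":[-0.2,-2.5,-1.2]},
  {"dp":[-0.012,0.013,0.0065],"rotation":[-0.2,-2.5,-1.2]},
  {"dp":[-0.012,0.013,0.007],"rotation":[-0.2,-2.5,-1.2]},
  {"dp":[-0.012,0.0125,0.0075],"rotation":[-0.2,-2.5,-1.2]},
  {"dp":[0,0,0],"rotation":[0,0,0]},
])

```text
t: 23.52
eef_pos: [0.4442, 0.0429, 0.1514]
ee_rot: [3.134, 0.389, 0.115]
force: [0.8, 1.0, -0.8]
width: 0.0574
gripper_force: 30.0
```

```bash
python3 - <<'E'
from h import *
st=readout.get_state();print(st['eef_pos'],st['width'])
plan([.444,.0435,.052],Rt(6.5,-22),6)
E
```

```text
[0.44418263 0.04285886 0.15142212] 0.057369201162628315
t 23.52 end err mm [0. 0. 0.] deg [-0.1  0.3  0.1]
[{"dp": [0.0063, -0.0002, 0.0153], "rotation": [0.1, 0.0, 0.0]}, {"dp": [0.0062, -0.0002, 0.0154], "rotation": [0.1, 0.0, 0.0]}, {"dp": [0.0063, -0.0002, 0.0153], "rotation": [0.1, 0.0, 0.0]}, {"dp": [0.0063, -0.0002, 0.0154], "rotation": [0.1, 0.0, 0.0]}, {"dp": [0.0062, -0.0001, 0.0153], "rotation": [0.1, 0.0, 0.0]}, {"dp": [0.0063, -0.0001, 0.0153], "rotation": [0.1, 0.0, 0.0]}]
```

carry_out([
  {"dp":[0.0063,0,0.0153],"rotation":[0.1,0.1,0]},
  {"dp":[0.0063,0,0.0153],"rotation":[0.1,0,0]},
  {"dp":[0.0063,0,0.0153],"rotation":[0.1,0,0]},
  {"dp":[0.0063,0,0.0153],"rotation":[0.1,0.1,0]},
  {"dp":[0.0063,0,0.0153],"rotation":[0.1,0,0]},
  {"dp":[0.0063,0,0.0153],"rotation":[0,0.1,0]},
  {"dp":[0.0015,0,0.0037],"rotation":[0,0,0]},
  {"dp":[0,0,0],"rotation":[0,0,0]},
])

```text
t: 24.52
eef_pos: [0.4448, 0.0427, 0.0474]
ee_rot: [-3.141, 0.385, 0.116]
force: [0.5, 0.3, -0.6]
width: 0.0579
gripper_force: 30.0
```

carry_out([
  {"dp":[0.0004,0,0.001],"rotation":[0,0,0]},
  {"dp":[0,0,0],"rotation":[0,0,0]},
])

```text
t: 24.78
eef_pos: [0.4451, 0.0428, 0.0467]
ee_rot: [-3.141, 0.383, 0.116]
force: [0.9, 0.3, 0.6]
width: 0.0575
gripper_force: 30.0
```

carry_out([
  {"dp":[0,0,0],"rotation":[0,0,0]},
  {"dp":[0,0,0],"rotation":[0,0,0]},
  {"dp":[0,0,0],"rotation":[0,0,0]},
  {"dp":[0,0,0],"rotation":[0,0,0]},
  {"dp":[-0.01,0,-0.025],"rotation":[0,0,0]},
  {"dp":[-0.02,0,-0.05],"rotation":[0,0,0]},
  {"dp":[-0.02,0,-0.05],"rotation":[0,0,0]},
], grip=0.0876)

```text
t: 25.65
eef_pos: [0.445, 0.0425, 0.1824]
ee_rot: [-3.141, 0.385, 0.115]
force: [1.2, 0.5, 0.0]
width: 0.088
gripper_force: 0.0
```

```bash
python3 - <<'E'
from h import *
st=readout.get_state();print(st['eef_pos'],st['width'])
plan([.41,-.165,.2],Rt(0,0),8)
E
```

```text
[0.44496228 0.04250792 0.18241871] 0.08795814759228164
t 25.65 end err mm [ 0.5 -0.3  0. ] deg [-0.4 -0.3  0.1]
[{"dp": [-0.008, 0.025, 0.001], "rotation": [0.2, 2.8, 0.8]}, {"dp": [-0.007, 0.026, -0.0], "rotation": [0.2, 2.8, 0.8]}, {"dp": [-0.007, 0.025, -0.0], "rotation": [0.2, 2.8, 0.8]}, {"dp": [-0.006, 0.026, -0.001], "rotation": [0.2, 2.8, 0.8]}, {"dp": [-0.007, 0.025, -0.001], "rotation": [0.2, 2.8, 0.8]}, {"dp": [-0.005, 0.026, -0.001], "rotation": [0.2, 2.8, 0.8]}, {"dp": [-0.006, 0.026, -0.002], "rotation": [0.2, 2.8, 0.8]}, {"dp": [-0.004, 0.026, -0.002], "rotation": [0.2, 2.8, 0.8]}]
```

carry_out([
  {"dp":[-0.008,0.025,0.001],"rotation":[0.2,2.8,0.8]},
  {"dp":[-0.007,0.026,0],"rotation":[0.2,2.8,0.8]},
  {"dp":[-0.007,0.025,0],"rotation":[0.2,2.8,0.8]},
  {"dp":[-0.006,0.026,-0.001],"rotation":[0.1,2.8,0.8]},
  {"dp":[-0.006,0.025,-0.001],"rotation":[0.1,2.8,0.8]},
  {"dp":[-0.006,0.026,-0.001],"rotation":[0.1,2.8,0.8]},
  {"dp":[-0.005,0.026,-0.002],"rotation":[0.1,2.8,0.8]},
  {"dp":[-0.004,0.026,-0.002],"rotation":[0.1,2.5,0.8]},
])

```text
t: 26.65
eef_pos: [0.4114, -0.1658, 0.1991]
ee_rot: [3.14, -0.004, 0.002]
force: [0.0, -0.3, 0.5]
width: 0.0877
gripper_force: 0.0
```

carry_out([
  {"dp":[0,0,0],"rotation":[0,0,0]},
  {"dp":[0,0,0],"rotation":[0,0,0]},
])

```text
t: 26.9
eef_pos: [0.4118, -0.165, 0.1989]
ee_rot: [3.14, -0.002, 0.002]
force: [0.7, -0.2, 0.1]
width: 0.0877
gripper_force: 0.0
```

```bash
python3 - <<'E'
from h import *
st=readout.get_state();print(st['eef_pos'],st['ee_rot'])
im,W=grab('wrist');save(im,'wrist6.png');np.save('w6.npy',W)
bz=np.nanmedian(W[...,2][abs(W[...,2])<.012]);print('bench',bz)
for lab in('stone','big_stone'):
  for r in vision.trace(lab,'wrist')[:3]:
    p=pts(W,r['pixels'],0);print(lab,round(r['score'],2),np.round(r['position']),rect(p[:,:2]),np.percentile(p[:,2],[2,50,98]))
m=(W[...,2]>.008)&(W[...,2]<.05)&(abs(W[...,0]-.42)<.06)&(abs(W[...,1]+.17)<.06)
for a,b in((.008,.05),(.011,.02),(.02,.03),(.03,.05)):
    k=m&(W[...,2]-bz>a)&(W[...,2]-bz<b);
    if k.sum()>8:print(a,k.sum(),rect(W[k][:,:2]))
for n in('scene','side'):
    V=grab(n)[1];
    for r in vision.trace('block',n)[:3]:
        q=pts(V,r['pixels'],0);z=np.percentile(q[:,2],90);q=q[abs(q[:,2]-z)<.005];print(n,rect(q[:,:2]),z)
E
```

```text
[ 0.41177391 -0.16502506  0.19893502] [ 3.14015356e+00 -1.65384774e-03  1.55703166e-03]
bench 0.00022563390335283984
0.008 2221 (array([ 420.8, -174.9]), array([47. , 62.4]), np.float32(-21.0))
0.011 335 (array([ 421.3, -170.5]), array([44.1, 61.3]), np.float32(-35.3))
0.02 999 (array([ 420.8, -177.4]), array([42. , 59.7]), np.float32(-17.7))
0.03 885 (array([ 420.5, -175.6]), array([29.7, 49.4]), np.float32(-61.7))
scene (array([435. ,  44.2]), array([ 60.5, 100. ]), np.float32(6.0)) 0.033689305255562005
scene (array([ 329.9, -301.4]), array([62.2, 97.9]), np.float32(17.0)) 0.027580485605479522
side (array([ 333.1, -299.7]), array([63.8, 99.6]), np.float32(16.5)) 0.024632103253268478
side (array([439.6,  46.9]), array([60.8, 99.1]), np.float32(8.0)) 0.03130733197485153
```

View pics/wrist6.png

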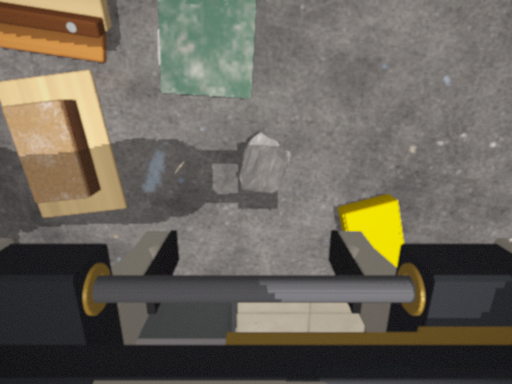

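```bash
python3 - <<'E'
from h import *
W=np.load('w6.npy');bz=.0002
m=(W[...,2]>.006)&(W[...,2]<.05)&(abs(W[...,0]-.42)<.05)&(abs(W[...,1]+.175)<.05)
P=[W[m]]
for n in('scene','side'):
    V=grab(n)[1];k=(V[...,2]>.008)&(V[...,2]<.05)&(abs(V[...,0]-.42)<.05)&(abs(V[...,1]+.175)<.05);print(n,k.sum(),np.round(rect(V[k][:,:2])[0]));P.append(V[k])
for name,Q in(('wrist',P[0]),('all',np.vstack(P))):
  for a in range(-45,10,6):
    c,s=np.cos(np.radians(a)),np.sin(np.radians(a));l=Q[:,:2]@[c,s];t=Q[:,:2]@[-s,c]
    lo=[np.percentile(l,.5),np.percentile(l,99.5)];to=[np.percentile(t,.5),np.percentile(t,99.5)]
    ce=np.mean(lo)*np.array([c,s])+np.mean(to)*np.array([-s,c])
    print(name,a,'L %.1f T %.1f'%(np.ptp(lo)*1e3,np.ptp(to)*1e3),np.round(ce*1e3,1))
q=P[0][:,:2]-P[0][:,:2].mean(0);w,v=np.linalg.eigh(q.T@q/len(q));print(np.sqrt(w)*1e3,np.degrees(np.arctan2(v[1,1],v[0,1])))
# low band sides
for a in(-27,-21,-15):
  c,s=np.cos(np.radians(a)),np.sin(np.radians(a))
  for Q in P:
    b=Q[(Q[:,2]>.010)&(Q[:,2]<.022)];t=b[:,:2]@[-s,c]*1e3;l=b[:,:2]@[c,s]*1e3;print(a,len(b),np.percentile(t,[1,99]).round(1),np.percentile(l,[1,99]).round(1))
E
```

```text
scene 230 [ 423. -172.]
side 241 [ 426. -168.]
wrist -45 L 58.8 T 53.4 [ 420.8 -174.6]
wrist -39 L 58.5 T 51.3 [ 420.6 -174.6]
wrist -33 L 58.4 T 49.0 [ 420.8 -174.8]
wrist -27 L 58.1 T 46.9 [ 421.2 -174.9]
wrist -21 L 58.6 T 45.2 [ 421.6 -175.3]
wrist -15 L 58.6 T 45.2 [ 421.8 -176.1]
wrist -9 L 59.5 T 46.8 [ 422.4 -176.9]
wrist -3 L 59.8 T 49.2 [ 422.9 -176.9]
wrist 3 L 59.5 T 51.8 [ 423.4 -176.6]
wrist 9 L 60.3 T 53.8 [ 423.3 -176.1]
all -45 L 60.5 T 54.3 [ 420.5 -173.6]
all -39 L 59.7 T 52.7 [ 420.6 -173.7]
all -33 L 59.7 T 50.3 [ 420.7 -173.8]
all -27 L 59.5 T 48.2 [ 421.1 -174.1]
all -21 L 59.5 T 47.1 [ 421.8 -174.2]
all -15 L 59.7 T 47.1 [ 422.3 -175.2]
all -9 L 60.0 T 49.4 [ 422.7 -175.5]
all -3 L 60.2 T 51.8 [ 423.2 -175.4]
all 3 L 60.1 T 53.7 [ 423.7 -175.1]
all 9 L 60.8 T 55.6 [ 423.4 -174.9]
[12.17317305 15.58331403] 162.0930270092771
-27 451 [14.5 59.2] [423.9 483.7]
-27 84 [27.6 61.1] [422.2 482.4]
-27 106 [17.4 63.4] [425.4 485.3]
-21 451 [-34.8  10.5] [426.1 486. ]
-21 84 [-17.2  12.7] [424.1 484.3]
-21 106 [-28.2  14.2] [427.5 488.1]
-15 451 [-84.3 -37.9] [422.8 483.3]
-15 84 [-61.9 -36.2] [421.5 481.5]
-15 106 [-73.7 -33.9] [425.  485.3]
```

```bash
python3 - <<'E'
from h import *
a=np.radians(-18);u=np.array([np.cos(a),np.sin(a)]);c=np.array([.422,-.1755])+.006*u;print(c)
plan([c[0],c[1],.09],Rt(-18,-22),6)
E
```

```text
[ 0.42770634 -0.1773541 ]
t 27.35 end err mm [ 0. -0.  0.] deg [-0.   0.3 -0.1]
[{"dp": [0.0026, 0.0021, 0.0181], "rotation": [0.6, -3.7, 3.0]}, {"dp": [0.0039, 0.002, 0.0179], "rotation": [0.6, -3.7, 3.0]}, {"dp": [0.0051, 0.0021, 0.0176], "rotation": [0.6, -3.7, 3.0]}, {"dp": [0.0064, 0.0019, 0.0172], "rotation": [0.6, -3.7, 3.0]}, {"dp": [0.0075, 0.0017, 0.0167], "rotation": [0.6, -3.7, 3.0]}, {"dp": [0.0087, 0.0015, 0.0162], "rotation": [0.6, -3.7, 3.0]}]
```

carry_out([
  {"dp":[0.0025,0.002,0.018],"rotation":[0.6,-3.7,3.0]},
  {"dp":[0.004,0.002,0.018],"rotation":[0.6,-3.7,3.0]},
  {"dp":[0.005,0.002,0.0175],"rotation":[0.6,-3.7,3.0]},
  {"dp":[0.0065,0.002,0.017],"rotation":[0.6,-3.7,3.0]},
  {"dp":[0.0075,0.0015,0.0165],"rotation":[0.6,-3.7,3.0]},
  {"dp":[0.0085,0.0015,0.016],"rotation":[0.6,-3.6,3.0]},
  {"dp":[0,0,0],"rotation":[0,0,0]},
  {"dp":[0,0,0],"rotation":[0,0,0]},
])

```text
t: 28.35
eef_pos: [0.4276, -0.1774, 0.0911]
ee_rot: [3.141, 0.386, -0.316]
force: [0.0, 0.6, -0.1]
width: 0.0875
gripper_force: 0.0
```

```bash
python3 - <<'E'
from h import *
print(readout.get_state()['eef_pos'])
plan([.4277,-.1773,.0298],Rt(-18,-22),5)
E
```

```text
[ 0.42762362 -0.17735594  0.09105715]
t 28.35 end err mm [-0.  0.  0.] deg [-0.   0.1 -0.1]
[{"dp": [0.0046, -0.0, 0.0113], "rotation": [-0.0, 0.0, -0.0]}, {"dp": [0.0047, -0.0, 0.0114], "rotation": [-0.0, 0.0, -0.0]}, {"dp": [0.0046, -0.0001, 0.0113], "rotation": [-0.0, 0.0, -0.0]}, {"dp": [0.0046, 0.0, 0.0114], "rotation": [-0.0, 0.0, -0.0]}, {"dp": [0.0046, 0.0, 0.0113], "rotation": [-0.0, 0.0, -0.0]}]
```

carry_out([
  {"dp":[0.0046,0,0.0113],"rotation":[0,0,0]},
  {"dp":[0.0046,0,0.0113],"rotation":[0,0,0]},
  {"dp":[0.0046,0,0.0113],"rotation":[0,0,0]},
  {"dp":[0.0046,0,0.0113],"rotation":[0,0,0]},
  {"dp":[0.0046,0,0.0113],"rotation":[0,0,0]},
  {"dp":[0,0,0],"rotation":[0,0,0]},
])

```text
t: 29.1
eef_pos: [0.4269, -0.1772, 0.0288]
ee_rot: [3.141, 0.389, -0.317]
force: [-0.7, 0.9, 0.3]
width: 0.0871
gripper_force: 0.0
```

carry_out([
  {"dp":[0,0,0],"rotation":[0,0,0]},
  {"dp":[0,0,0],"rotation":[0,0,0]},
  {"dp":[0,0,0],"rotation":[0,0,0]},
  {"dp":[0,0,0],"rotation":[0,0,0]},
  {"dp":[0,0,0],"rotation":[0,0,0]},
], grip=0.02, force=40)

```text
t: 29.72
eef_pos: [0.4276, -0.1775, 0.03]
ee_rot: [3.141, 0.387, -0.316]
force: [-0.2, -2.7, 1.3]
width: 0.0451
gripper_force: 39.9
```

carry_out([
  {"dp":[-0.004,0,-0.01],"rotation":[0,0,0]},
  {"dp":[-0.008,0,-0.02],"rotation":[0,0,0]},
  {"dp":[-0.015,0,-0.037],"rotation":[0,0,0]},
  {"dp":[-0.02,0,-0.05],"rotation":[0,0,0]},
  {"dp":[-0.015,0,-0.037],"rotation":[0,0,0]},
  {"dp":[0,0,0],"rotation":[0,0,0]},
])

```text
t: 30.48
eef_pos: [0.4299, -0.1778, 0.1993]
ee_rot: [-3.14, 0.38, -0.316]
force: [0.2, -0.1, -3.2]
width: 0.0449
gripper_force: 39.9
```

```bash
python3 - <<'E'
from h import *
st=readout.get_state();print(st['eef_pos'],st['width'],st['force'])
im,W=grab('wrist');save(im,'wrist7.png')
s2=dict(st)
plan(onb(-.018,0,.095),RB,8)
E
```

```text
[ 0.42986124 -0.17775856  0.19926769] 0.04494140492044675 [ 0.22293495 -0.10732173 -3.23154073]
t 30.52 end err mm [-0.4  0.5 -0. ] deg [0.2 0.3 0.3]
[{"dp": [0.007, -0.036, 0.002], "rotation": [-0.2, 3.7, -1.3]}, {"dp": [0.007, -0.036, 0.002], "rotation": [-0.2, 3.7, -1.3]}, {"dp": [0.008, -0.036, 0.002], "rotation": [-0.2, 3.7, -1.3]}, {"dp": [0.008, -0.036, 0.003], "rotation": [-0.2, 3.7, -1.3]}, {"dp": [0.01, -0.036, 0.003], "rotation": [-0.2, 3.7, -1.3]}, {"dp": [0.009, -0.035, 0.004], "rotation": [-0.2, 3.7, -1.3]}, {"dp": [0.011, -0.036, 0.004], "rotation": [-0.2, 3.7, -1.3]}, {"dp": [0.01, -0.035, 0.005], "rotation": [-0.2, 3.7, -1.3]}]
```

View pics/wrist7.png

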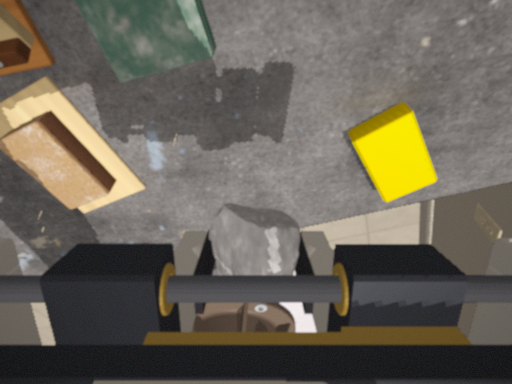

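carry_out([
  {"dp":[0.007,-0.036,0.001],"rotation":[-0.2,3.7,-1.3]},
  {"dp":[0.007,-0.036,0.001],"rotation":[-0.2,3.7,-1.3]},
  {"dp":[0.008,-0.036,0.002],"rotation":[-0.2,3.7,-1.3]},
  {"dp":[0.008,-0.036,0.003],"rotation":[-0.2,3.7,-1.3]},
  {"dp":[0.01,-0.036,0.003],"rotation":[-0.2,3.7,-1.3]},
  {"dp":[0.009,-0.035,0.004],"rotation":[-0.2,3.7,-1.3]},
  {"dp":[0.01,-0.036,0.004],"rotation":[-0.2,3.7,-1.3]},
  {"dp":[0.01,-0.035,0.005],"rotation":[-0.2,3.7,-1.2]},
])

```text
t: 31.52
eef_pos: [0.5584, 0.0864, 0.1636]
ee_rot: [3.136, -0.13, -0.135]
force: [0.7, -0.8, -1.9]
width: 0.0453
gripper_force: 39.9
```

carry_out([
  {"dp":[0,0,0],"rotation":[0,0,0]},
  {"dp":[0,0,0],"rotation":[0,0,0]},
])

```text
t: 31.78
eef_pos: [0.558, 0.0852, 0.1638]
ee_rot: [3.135, -0.128, -0.136]
force: [-0.4, -0.6, -2.7]
width: 0.0448
gripper_force: 39.9
```

```bash
python3 - <<'E'
from h import *
tb2()
plan(onb(-.017,0,.040),RB,6)
for n in('scene','side'):
    W=grab(n)[1]
    for r in vision.trace('stone',n)[:3]:
        q=(pts(W,r['pixels'],0)-B)@BR
        print(n,round(r['score'],2),np.round(np.percentile(q,2,0)*1e3),np.round(np.percentile(q,98,0)*1e3))
E
```

```text
t 31.775 q [ 0.55  0.19 -0.5   0.12 -0.79  0.8 ] tcp in board mm [-20.9  -0.4  95. ] rot err [-0.3 -0.7 -0.2] F board [-1.7 -0.6 -2.2] 0.044824699677939214
t 31.77 end err mm [-0. -0. -0.] deg [-0.3  0.1  0.2]
[{"dp": [0.0041, -0.0001, 0.0082], "rotation": [0.1, 0.1, 0.0]}, {"dp": [0.0042, -0.0001, 0.0082], "rotation": [0.1, 0.1, 0.0]}, {"dp": [0.0041, -0.0, 0.0083], "rotation": [0.1, 0.1, 0.0]}, {"dp": [0.0041, -0.0001, 0.0082], "rotation": [0.1, 0.1, 0.0]}, {"dp": [0.004, 0.0, 0.0082], "rotation": [0.1, 0.1, 0.0]}, {"dp": [0.0041, -0.0, 0.0083], "rotation": [0.1, 0.1, 0.0]}]
scene 0.47 [-56.  11.  78.] [-6. 22. 96.]
```

carry_out([
  {"dp":[0.0047,0,0.008],"rotation":[0.1,0.1,0]},
  {"dp":[0.0047,0,0.008],"rotation":[0.1,0.1,0]},
  {"dp":[0.0047,0,0.008],"rotation":[0,0.1,0]},
  {"dp":[0.0047,0,0.008],"rotation":[0,0.1,0]},
  {"dp":[0.0047,0,0.008],"rotation":[0,0.1,0]},
  {"dp":[0.0047,0,0.008],"rotation":[0,0.1,0]},
  {"dp":[0,0,0],"rotation":[0,0,0]},
])

```text
t: 32.85
eef_pos: [0.5932, 0.0806, 0.1205]
ee_rot: [3.14, -0.14, -0.136]
force: [-0.1, 0.2, -2.7]
width: 0.045
gripper_force: 39.9
```

carry_out([
  {"dp":[0.0011,0,0.0028],"rotation":[0,0,0]},
  {"dp":[0.0011,0,0.0028],"rotation":[0,0,0]},
  {"dp":[0,0,0],"rotation":[0,0,0]},
])

```text
t: 33.22
eef_pos: [0.5961, 0.0804, 0.116]
ee_rot: [3.14, -0.141, -0.136]
force: [0.4, 0.2, -2.2]
width: 0.0448
gripper_force: 39.9
```

```bash
python3 - <<'E'
from h import *
tb2()
E
```

```text
t 33.225 q [ 0.51  0.29 -0.49  0.14 -0.68  0.82] tcp in board mm [-11.5   0.2  34.4] rot err [-0.   0.1 -0.2] F board [-0.7  0.2 -2.1] 0.04480351943193923
```

carry_out([
  {"dp":[0.0011,0,0.0028],"rotation":[0,0,0]},
  {"dp":[0,0,0],"rotation":[0,0,0]},
])

```text
t: 33.48
eef_pos: [0.5976, 0.0802, 0.1134]
ee_rot: [3.14, -0.141, -0.136]
force: [-0.0, -0.1, -3.3]
width: 0.0451
gripper_force: 39.9
```

carry_out([
  {"dp":[0.0005,0,0.0012],"rotation":[0,0,0]},
  {"dp":[0,0,0],"rotation":[0,0,0]},
])

```text
t: 33.72
eef_pos: [0.5984, 0.0801, 0.1126]
ee_rot: [3.141, -0.141, -0.136]
force: [-1.5, 0.1, -1.4]
width: 0.0453
gripper_force: 39.9
```

```bash
python3 - <<'E'
from h import *
tb2()
E
```

```text
t 33.725 q [ 0.51  0.3  -0.49  0.14 -0.67  0.83] tcp in board mm [-11.3   0.3  30.3] rot err [-0.   0.1 -0.2] F board [-2.  -0.1 -0.5] 0.04528526792746059
```

carry_out([
  {"dp":[-0.0019,0,0.0008],"rotation":[0,0,0]},
  {"dp":[-0.0019,0,0.0008],"rotation":[0,0,0]},
  {"dp":[-0.0019,0,0.0008],"rotation":[0,0,0]},
  {"dp":[0,0,0],"rotation":[0,0,0]},
])

```text
t: 34.22
eef_pos: [0.5933, 0.0811, 0.1096]
ee_rot: [3.141, -0.142, -0.136]
force: [0.2, 0.5, 3.8]
width: 0.045
gripper_force: 39.9
```

```bash
python3 - <<'E'
from h import *
tb2()
E
```

```text
t 34.225 q [ 0.51  0.3  -0.51  0.14 -0.66  0.82] tcp in board mm [-17.3   0.5  30.2] rot err [ 0.   0.1 -0.2] F board [2.  0.5 3.2] 0.04503600650457236
```

carry_out([
  {"dp":[-0.0019,0,0.0008],"rotation":[0,0,0]},
  {"dp":[-0.0009,0,0.0004],"rotation":[0,0,0]},
  {"dp":[0,0,0],"rotation":[0,0,0]},
])

```text
t: 34.6
eef_pos: [0.5911, 0.0815, 0.1083]
ee_rot: [3.141, -0.142, -0.136]
force: [0.3, 0.4, 5.7]
width: 0.0448
gripper_force: 39.9
```

```bash
python3 - <<'E'
from h import *
tb2()
E
```

```text
t 34.6 q [ 0.52  0.3  -0.51  0.14 -0.65  0.81] tcp in board mm [-19.9   0.6  30.2] rot err [ 0.   0.2 -0.2] F board [3.1 0.4 4.8] 0.04483381227326796
```

carry_out([
  {"dp":[-0.0009,0,0.0004],"rotation":[0,0,0]},
  {"dp":[-0.0009,0,0.0003],"rotation":[0,0,0]},
  {"dp":[0,0,0],"rotation":[0,0,0]},
])

```text
t: 34.98
eef_pos: [0.5894, 0.0817, 0.1073]
ee_rot: [3.141, -0.142, -0.136]
force: [1.1, -0.4, 5.1]
width: 0.0448
gripper_force: 39.9
```

carry_out([
  {"dp":[-0.0009,0,0.0003],"rotation":[0,0,0]},
  {"dp":[0,0,0],"rotation":[0,0,0]},
])

```text
t: 35.22
eef_pos: [0.5884, 0.0818, 0.1067]
ee_rot: [3.141, -0.142, -0.136]
force: [0.4, -0.4, 5.1]
width: 0.0451
gripper_force: 39.9
```

```bash
python3 - <<'E'
from h import *
tb2()
show('s8.png','scene',130,330,130,280,3)
E
```

```text
t 35.225 q [ 0.52  0.29 -0.52  0.14 -0.65  0.81] tcp in board mm [-22.9   0.5  30.2] rot err [ 0.   0.1 -0.2] F board [ 3.  -0.4  4.2] 0.045114830357207994
```

View pics/s8.png

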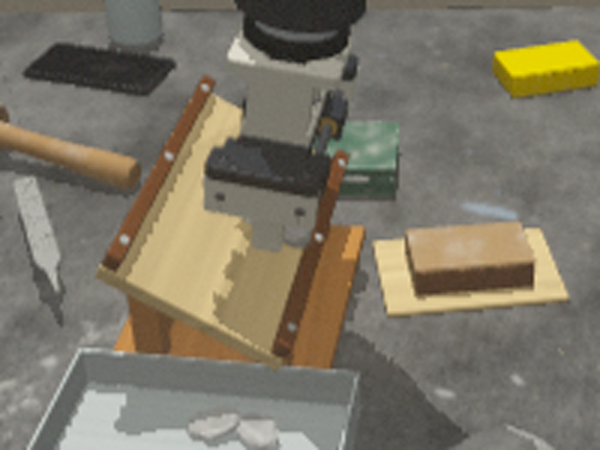

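carry_out([
  {"dp":[-0.0009,0,0.0003],"rotation":[0,0,0]},
  {"dp":[-0.0009,0,0.0003],"rotation":[0,0,0]},
  {"dp":[0,0,0],"rotation":[0,0,0]},
])

```text
t: 35.65
eef_pos: [0.5878, 0.082, 0.1065]
ee_rot: [3.142, -0.144, -0.135]
force: [5.3, -2.7, 4.8]
width: 0.0448
gripper_force: 39.8
```

```bash
python3 - <<'E'
from h import *
tb2()
E
```

```text
t 35.65 q [ 0.52  0.29 -0.53  0.15 -0.64  0.8 ] tcp in board mm [-23.6   0.7  30.3] rot err [ 0.   0.2 -0.2] F board [ 7.3 -1.9  1.3] 0.0448124118154087
```

carry_out([
  {"dp":[0.0005,0,0],"rotation":[0,0,0]},
  {"dp":[0,0,0],"rotation":[0,0,0]},
  {"dp":[0,0,0],"rotation":[0,0,0]},
  {"dp":[0,0,0],"rotation":[0,0,0]},
  {"dp":[0,0,0],"rotation":[0,0,0]},
], grip=0.0876)

```text
t: 36.28
eef_pos: [0.5866, 0.0817, 0.1053]
ee_rot: [3.14, -0.141, -0.136]
force: [-0.2, -0.3, 0.2]
width: 0.0858
gripper_force: 0.0
```

carry_out([
  {"dp":[0,0,-0.02],"rotation":[0,0,0]},
  {"dp":[0,0,-0.03],"rotation":[0,0,0]},
  {"dp":[0,0,-0.04],"rotation":[0,0,0]},
  {"dp":[0,0,-0.05],"rotation":[0,0,0]},
  {"dp":[-0.03,0,-0.02],"rotation":[0,0,0]},
  {"dp":[-0.03,0,0],"rotation":[0,0,0]},
  {"dp":[0,0,0],"rotation":[0,0,0]},
])

```text
t: 37.15
eef_pos: [0.504, 0.0929, 0.2559]
ee_rot: [-3.142, -0.141, -0.135]
force: [0.2, -0.2, 0.9]
width: 0.088
gripper_force: 0.0
```

```bash
python3 - <<'E'
from h import *
print(readout.get_state()['t'])
a=cv2.cvtColor(show('s9.png','scene',130,330,130,310,3)[0],cv2.COLOR_RGB2BGR)
im,W=grab('wrist');save(im,'w9.png')
for n in('scene','side','wrist'):
    V=grab(n)[1];q=(V-B)@BR;m=(q[...,2]>.006)&(q[...,2]<.06)&(abs(q[...,0]+.02)<.037)&(abs(q[...,1])<.06);p=q[m];print(n,len(p),rect(p[:,:2]),np.percentile(p[:,2],[2,98]))
E
```

```text
37.15
scene 374 (array([-27. ,   4.2]), array([43.3, 58.6]), np.float32(9.3)) [0.01310085 0.03871252]
side 386 (array([-27.1,   5.9]), array([43.4, 59.1]), np.float32(4.7)) [0.01092057 0.03523908]
wrist 2468 (array([-28.3,   1.1]), array([47.2, 57.4]), np.float32(-4.1)) [0.01472663 0.03791011]
```

View pics/s9.png

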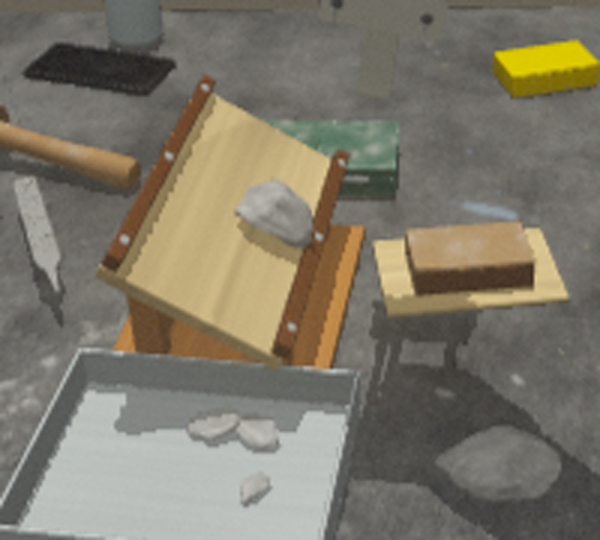

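The stone lies along the slope at (275,212), against the lip and centred at x ≈ -28 mm. All three chips are in the tray, and the block is on its rest.

```bash
python3 -c "
from station import arm
print(arm.job_done())"
```

```text
the job is handed in; nothing more can be done
None
```

The job is handed in: all three chips are in the tray, the block is flat on its rest, and the small stone lies right way up along the slope against the low lip. No verdict was returned.

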